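Reload the bench shaker and set its speed and program

TASK

Reload the bench shaker: first turn its selector to the stop mark (the dash), then stand the brown bottle from its platform upright in the small steel tray, stand every sample jar on the worktop upright on the platform, and push the speed slider until it is level with the set tab beside its track. Only when all that is done, turn the selector to the two-dot mark. Lift the bottle and jars only while the selector is at stop, and leave the other things where they are.

Things in the scene. Friction and masses are not known exactly. Their poses are not given: they have to be found in the camera images.
- platform (a point): Centre of the shaker platform's rubber surface, 50 mm above the worktop; axes of the shaker: x away from the robot, y left, z up. The shaker, 190 mm (x) by 300 mm (y), is fixed and turned a little. The platform is 176 mm (x) by 184 mm (y) inside a rim 8 mm high; jar centres should be within 60 mm of its centre in x and y.
- console (a point): Centre of the top of the shaker's raised white console, to the right of the platform: 78 mm above the worktop, 190 mm (x) by 95 mm (y); its left wall is 107 mm from the platform centre. It carries the selector in front and the slider behind. Axes as the shaker's.
- selector_grip (a point): Grip point on the axis of the selector, 23 mm above the console top, 12 mm below the knob's top. The knob is a black bar 46 mm long, 12 mm wide, 30 mm high, with a white pointer line, that turns about the vertical. This frame's x axis runs along the bar towards its pointer.
- selector (a joint): Angle of the selector (rad), growing clockwise seen from above: 0 stop (white dash, far left of the dial), 0.5 one dot, 1.0 two dots, 1.5 three dots; limits 0 and 1.5. At 0 the pointer stands 0.75 rad anticlockwise of the shaker's x axis. Spring detents (up to 0.1 N m) draw it to the nearest mark when let go.
- slider_grip (a point): Grip point on the speed slider, 21 mm above the console top, 9 mm below its top. The slider is a black block 16 mm (x) by 12 mm (y), 4 to 30 mm above the console, with a white line across the middle of its top. It moves along the shaker's x; about 1.5 N moves it and it stays where it is left. Axes as the shaker's.
- speed_slider (a joint): travel of the speed slider (m) along the shaker's +x from its near end; 0 to 0.06.
- tab (a point): Middle of the set tab: a flat aluminium tab 6 mm (x) by 14 mm, 3 mm high, on the console left of the slider's track; it stays put. The slider is set when its middle is level with this point along the shaker's x. Axes as the shaker's.
- tray_in (a point): centre of the inner floor, 5 mm above the worktop, of a square steel tray, 105 mm outside, 97 mm inside, walls 4 mm thick and 14 mm high; it is heavy and does not move. Frame axes along its sides.
- bottle_mid (a point): brown glass screw-cap bottle with a pale ribbed cap, 40 mm in diameter, 78 mm tall, 0.07 kg, standing on the shaker's platform at the start; this point is its centre, half-way up.
- jar_1_mid (a point): sample jar with a screw lid, 65 mm tall, 56 mm in diameter below its lid, which is 59 mm wide and 16 mm high, about 0.25 kg, bottom-heavy, standing on the worktop (those in front of the sink stand beside a steel splash guard 28 mm high); this point is its centre, half-way up. It may be absent.
- jar_2_mid (a point): sample jar with a screw lid, 65 mm tall, 56 mm in diameter below its lid, which is 59 mm wide and 16 mm high, about 0.25 kg, bottom-heavy, standing on the worktop (those in front of the sink stand beside a steel splash guard 28 mm high); this point is its centre, half-way up. It may be absent.
- jar_3_mid (a point): sample jar with a screw lid, 65 mm tall, 56 mm in diameter below its lid, which is 59 mm wide and 16 mm high, about 0.25 kg, bottom-heavy, standing on the worktop (those in front of the sink stand beside a steel splash guard 28 mm high); this point is its centre, half-way up. It may be absent.
- jar_4_mid (a point): sample jar with a screw lid, 65 mm tall, 56 mm in diameter below its lid, which is 59 mm wide and 16 mm high, about 0.25 kg, bottom-heavy, standing on the worktop (those in front of the sink stand beside a steel splash guard 28 mm high); this point is its centre, half-way up. It may be absent.
- petri: closed petri dish, 61 mm wide, 15 mm high, lying on the worktop in front of the shaker; to be left alone. Origin at the centre of its underside.
- beaker: clear plastic beaker, 70 mm wide, 92 mm tall, on the worktop at the left rear; to be left alone. Origin at the centre of its underside.
- slide_box: green box 68x96x34 mm at the right, in front of the sink; to be left alone. Origin at the centre of its underside.
- tweezers: steel tweezers 136 mm long lying near the front left edge; to be left alone. Origin at the centre of their underside.
Not all that is in view belongs to the job. What is shaped like the part that bears jar_3_mid but green or orange is not meant.

How it is judged (in metres and radians):
On the way, in this order (a step that is already met when the one before it is completed fails the run):
1. the selector is at the stop mark (value of joint selector below 0.15 rad), for 0.3 s.
2. with the selector at stop: the bottle stands in the tray, every jar on the platform, and the slider is level with the tab (value of joint selector below 0.15 rad and x of bottle_mid in the frame of tray_in between -0.04 and 0.04 m and y of bottle_mid in the frame of tray_in between -0.04 and 0.04 m and z of bottle_mid in the frame of tray_in between 0.031 and 0.047 m and angle between each of bottle_mid, jar_1_mid, jar_2_mid, jar_3_mid, jar_4_mid's own z axis and vertical below 0.15 rad and linear speed of each of bottle, jar_1, jar_2, jar_3, jar_4 below 0.02 m/s and x of jar_1_mid in the frame of platform between -0.07 and 0.07 m and y of jar_1_mid in the frame of platform between -0.075 and 0.075 m and z of jar_1_mid in the frame of platform between 0.0245 and 0.0405 m and x of jar_2_mid in the frame of platform between -0.07 and 0.07 m and y of jar_2_mid in the frame of platform between -0.075 and 0.075 m and z of jar_2_mid in the frame of platform between 0.0245 and 0.0405 m and x of jar_3_mid in the frame of platform between -0.07 and 0.07 m and y of jar_3_mid in the frame of platform between -0.075 and 0.075 m and z of jar_3_mid in the frame of platform between 0.0245 and 0.0405 m and x of jar_4_mid in the frame of platform between -0.07 and 0.07 m and y of jar_4_mid in the frame of platform between -0.075 and 0.075 m and z of jar_4_mid in the frame of platform between 0.0245 and 0.0405 m and x of slider_grip in the frame of tab between -0.004 and 0.004 m), for 0.5 s.
3. the selector is at the two-dot mark (value of joint selector between 0.85 and 1.15 rad), for 0.3 s.
At the end, for the whole second after the job is handed in: Selector within 0.15 rad of two dots; slider within 4 mm of the tab; bottle upright on the tray floor, within 40 mm of its centre in x and y; every jar present upright on the platform, centre within 70 mm (x) and 75 mm (y) of the platform centre; all at rest (all of step 3 and x of bottle_mid in the frame of tray_in between -0.04 and 0.04 m and y of bottle_mid in the frame of tray_in between -0.04 and 0.04 m and z of bottle_mid in the frame of tray_in between 0.031 and 0.047 m and angle between each of bottle_mid, jar_1_mid, jar_2_mid, jar_3_mid, jar_4_mid's own z axis and vertical below 0.15 rad and linear speed of each of bottle, jar_1, jar_2, jar_3, jar_4 below 0.02 m/s and x of jar_1_mid in the frame of platform between -0.07 and 0.07 m and y of jar_1_mid in the frame of platform between -0.075 and 0.075 m and z of jar_1_mid in the frame of platform between 0.0245 and 0.0405 m and x of jar_2_mid in the frame of platform between -0.07 and 0.07 m and y of jar_2_mid in the frame of platform between -0.075 and 0.075 m and z of jar_2_mid in the frame of platform between 0.0245 and 0.0405 m and x of jar_3_mid in the frame of platform between -0.07 and 0.07 m and y of jar_3_mid in the frame of platform between -0.075 and 0.075 m and z of jar_3_mid in the frame of platform between 0.0245 and 0.0405 m and x of jar_4_mid in the frame of platform between -0.07 and 0.07 m and y of jar_4_mid in the frame of platform between -0.075 and 0.075 m and z of jar_4_mid in the frame of platform between 0.0245 and 0.0405 m and x of slider_grip in the frame of tab between -0.004 and 0.004 m); the robot touches nothing.
It fails at once if a jar or the bottle is lifted while the selector is not at the stop mark (value of joint selector above 0.25 rad and height (world z) of any of jar_1_mid, jar_2_mid, jar_3_mid, jar_4_mid, bottle_mid above 0.125 m).
It fails at once if another thing on the bench is moved by more than 50 mm (distance of any of petri, beaker, slide_box, tweezers from where it was at the start of the episode above 0.05 m).
Of jar_1, jar_2, jar_3, jar_4 only 2 to 4 are there at a start; the rules pass over those that are not, and their reading is None.
At some moment in a run one of jar_1, jar_2, jar_3, jar_4 may be knocked a few centimetres aside while the robot is not near it.
It also fails if it takes over 210 s, if anything falls off the work surface, if the arm or the gripper's body presses on something with over 40 N, if the wrist force passes 120 N, or if a joint passes its speed limit or range.

ROBOT

A 6-joint arm with a two-finger parallel gripper is mounted at the origin on a cart in front of the work surface, level with it; the furniture and walls round the work are solid. World frame = base frame: x ahead of the robot, y to its left, z up, the work surface at z = 0. Lengths are in mm, angles in rad, forces in N, time in s.
With the tool pointing down it reaches from about 300 to 875 mm from the base axis. Payload 6.4 kg.
Tool frame: the origin (TCP) lies at the very end of the fingers, on their centre line; the grasp point (between the pads) lies env.grasp_offset behind it (env.grasp_offset is the distance from the TCP to the grasp point, in mm); z points along the fingers, y is the direction in which the jaws open and shut (so a half turn about z gives the same grasp; the last joint's range is limited). The gripper opens to 88 mm and grips with 3 to 60 N. Pads are 18 mm wide; open, the fingers measure 123 mm over their backs; the gripper's body (75 mm by 187 mm) begins 45 mm behind the grasp point.
Start: joints at [-1.456, 0.181, 1.607, -0, 1.354, -0.206], TCP at [181.329, -545.675, 238.714] pointing down, gripper open.
Joint ranges: [-2.99, 2.99], [-0.89, 2.07], [0.3, 2.58], [-1.14, 4.28], [0, 2.63], [-3.12, 3.12]. Speed limits (rad/s): [2.57, 2.57, 3.01, 3.14, 3.14, 3.14].

INTERFACE

Orientations are given as a unit quaternion [x, y, z, w].
In Python, from cell import env gives the robot as it stands.
- The arm moves only by the tool send_rows, never from a script. Its argument "steps" is a list of rows, each a list of 7 numbers: the shift along the tool's x, y, z in mm, then the turn, a rotation vector about the tool's x, y, z in degrees, then the closure, from 0 (fully open) to 1 (shut). A call has 1 to 20 rows; each row is the pose to reach, as a shift and turn from the pose commanded when the call began, along the tool's axes at that moment; what a row does not reach only later rows make up. A row lasts 1/12 s, in which the tool goes at most 41.7 mm and 7.16 degrees, less where a joint would pass 70% of its speed; a pose out of reach is approached as far as the arm can. A call with a gripper value outside its range is refused whole. The fingers move at their own pace and stop on an object; "force" is the grip in N (left out, the last holds). Time passes only in rows, so rows that repeat a pose let the fingers close. It gives the time, the measured TCP pose, the force and the opening at its end, in the units of the state.
- env.observe(): the state, without advancing time (a new reading comes with each control period).
- env.read_camera(name): name is "scene" or "top" or "wrist"; returns the picture (420x560x3 uint8, red, green, blue); there is no depth.
- env.camera_model(name): a dict with "camera_matrix" (3x3 intrinsics, pixels), "dist" ([k1, k2, p1, p2, k3] as OpenCV has them; the pictures are not rectified), "R" (3x3) and "t" (3): a world point X has camera coordinates R X + t. Camera axes: x right, y down, z forward; pixel columns grow to the right and rows downward; lengths in mm; the calibration is good to about 2 mm. A picture is of the moment at which its call begins: read the wrist's pose just before it. camera_model takes no time and is no camera call; for the wrist camera it gives the pose at the moment of the call.
- env.finish_job(): hands the job in, once; it reports no verdict.
The state is a dict: "time_s": time; "joint_pos": joint angles; "joint_vel": joint speeds; "tau": joint torques, N m; "eef_pos": TCP position; "tcp_rot": TCP orientation; "force": force on the tool from outside, world axes, zero at the start; "torque": the same for the moment, N m; "gripper_width": opening from 0.0 (shut) to 1.0 (fully open).
Only numpy, scipy, OpenCV 4.12 (cv2) and the standard library are available. Lean on these libraries where they do the work, as an engineer would, in place of code of your own. Each camera call takes 0.05 s, during which the arm holds its last target.

## Working session

There is one attempt and no reset: what is moved stays moved. The work goes in short steps, Python scripts to look and compute and a tool call to move; the robot and the scene stay as the last step left them, time stands still between calls to the robot, and variables do not carry over. Pictures are saved under pics/ and viewed, and the job is handed in when it is done.

Besides the shell and the picture viewer there is one more tool, called after "Call:" by a JSON object that holds its "op" and its "data". send_rows: Moves the arm, as the interface text tells. Its arguments: {"type":"object","properties":{"steps":{"type":"array"},"force":{"type":"number"}},"required":["steps"]}

```bash
ls; mkdir -p pics; python3 - <<'E'
from cell import env
import cv2,numpy as np
s=env.observe();print(s); print(env.grasp_offset)
for n in ["scene","top","wrist"]:
    m=env.camera_model(n);print(n,m)
    cv2.imwrite(f"pics/{n}0.png",env.read_camera(n)[:,:,::-1])
E
```

```text
pics
{'time_s': 0.0, 'joint_pos': array([-1.45630261e+00,  1.81508512e-01,  1.60800567e+00,  2.03070574e-06,
        1.35377462e+00, -2.06311869e-01]), 'joint_vel': array([ 0.00151713, -0.00303987,  0.00091489, -0.00135435, -0.00104159,
       -0.00118757]), 'tau': array([ 4.44761135e-04, -4.33867013e+01, -3.41846824e+01,  7.03269197e-02,
        3.84774199e-02, -1.47049263e-04]), 'eef_pos': array([ 181.26447159, -545.12459883,  237.82954949]), 'tcp_rot': array([ 9.87162711e-01,  1.59715568e-01,  3.99108186e-05, -8.47132650e-04]), 'force': array([-0.89537248,  0.58110064, -0.47989433]), 'torque': array([ 0.04183725, -0.00818193,  0.03134366]), 'gripper_width': 1.002738671771368}
18.700000000000003
scene {'camera_matrix': array([[380.47586563,   0.        , 281.21286144],
       [  0.        , 380.47586563, 208.53496978],
       [  0.        ,   0.        ,   1.        ]]), 'dist': array([-0.03054291,  0.        ,  0.        ,  0.        ,  0.        ]), 'R': array([[-0.79502301, -0.60609529,  0.02422614],
       [-0.27499598,  0.3245416 , -0.90501379],
       [ 0.54066221, -0.7261688
[... 345 characters left out ...]
[[ 1.69001782e-02, -9.99854313e-01,  2.39514619e-03],
       [-9.90788720e-01, -1.70687488e-02, -1.34336781e-01],
       [ 1.34358092e-01, -1.02768284e-04, -9.90932840e-01]]), 't': array([ -91.17652326,  582.16366455, 1407.28373404])}
wrist {'camera_matrix': array([[376.86126115,   0.        , 278.45677868],
       [  0.        , 376.86126115, 199.14128228],
       [  0.        ,   0.        ,   1.        ]]), 'dist': array([-0.0508837,  0.       ,  0.       ,  0.       ,  0.       ]), 'R': array([[ 0.31447659, -0.94926376, -0.00166751],
       [-0.91303344, -0.30295379,  0.27310977],
       [-0.25975838, -0.08436414, -0.96198143]]), 't': array([-574.58006277,  -37.35946715,  391.4115878 ])}
```

View pics/scene0.png

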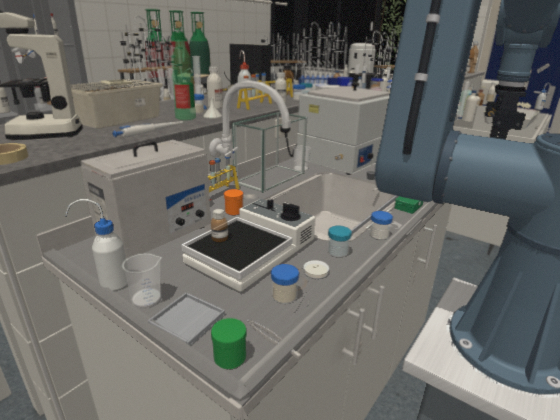

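View pics/top0.png

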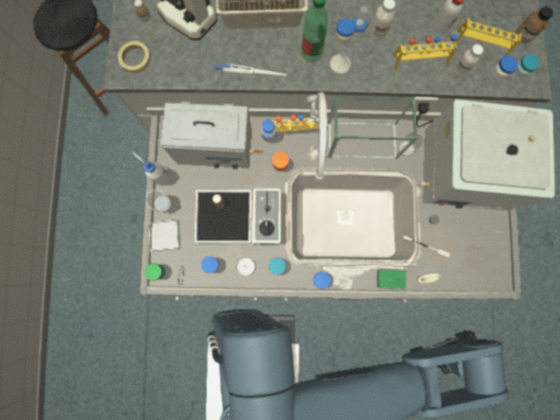

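View pics/wrist0.png

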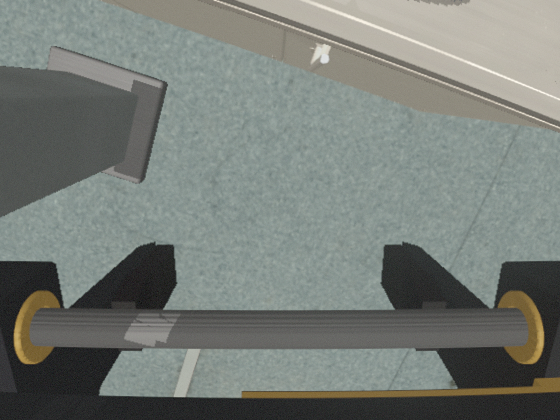

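```bash
cat > h.py <<'E'
from cell import env
import cv2,numpy as np
def cam(n):
    m=env.camera_model(n); return {k:np.array(v,float) for k,v in m.items()}
def ray(m,px):
    p=np.array(px,float).reshape(-1,1,2)
    u=cv2.undistortPoints(p,m['camera_matrix'],m['dist']).reshape(-1,2)
    d=np.c_[u,np.ones(len(u))]@m['R']; C=-m['R'].T@m['t']
    return C,d
def plane(m,px,z):
    C,d=ray(m,px); return C+d*((z-C[2])/d[:,2])[:,None]
def tri(ms,pxs):
    A=np.zeros((3,3));b=np.zeros(3)
    for m,p in zip(ms,pxs):
        C,d=ray(m,p);d=d[0]/np.linalg.norm(d[0]);P=np.eye(3)-np.outer(d,d);A+=P;b+=P@C
    return np.linalg.solve(A,b)
def proj(m,X):
    p,_=cv2.projectPoints(np.array(X,float).reshape(-1,1,3),cv2.Rodrigues(m['R'])[0],m['t'],m['camera_matrix'],m['dist']);return p.reshape(-1,2)
def look(name,tag):
    m=cam(name);im=env.read_camera(name)[:,:,::-1].copy();cv2.imwrite(f'pics/{tag}.png',im)
    np.savez(f'pics/{tag}.npz',**m);return m,im
def load(tag):
    return dict(np.load(f'pics/{tag}.npz')),cv2.imread(f'pics/{tag}.png')
def tool(dx,dy,dz):
    "world shift -> tool axes"
    from scipy.spatial.transform import Rotation as R
    return R.from_quat(env.observe()['tcp_rot']).inv().apply([dx,dy,dz])
def st():
    s=env.observe();from scipy.spatial.transform import Rotation as R
    r=R.from_quat(s['tcp_rot']).as_matrix()
    print('t',round(s['time_s'],2),'p',s['eef_pos'].round(1),'x',r[:,0].round(4),'y',r[:,1].round(4),'z',r[:,2].round(4),'w',round(s['gripper_width'],3),'F',s['force'].round(1));return s
E
python3 - <<'E'
from h import *
t=cv2.imread('pics/top0.png');s=cv2.imread('pics/scene0.png')
cv2.imwrite('pics/c1.png',cv2.resize(t[100:300,130:330],(800,800))[:600] if 0 else cv2.resize(t[110:290,135:345],None,fx=3.3,fy=3.3,interpolation=cv2.INTER_CUBIC))
cv2.imwrite('pics/c2.png',cv2.resize(s[150:370,180:430],None,fx=2.7,fy=2.7,interpolation=cv2.INTER_CUBIC))
m=cam('top')
for n,p,z in [('blueL',(211,265),65),('teal',(277,266),65),('blueR',(322,281),65),('green',(153,271),65),('orange',(281,160),65),('bluerear',(268,130),65),('bottlecap',(217,201),128),('tray',(165,236),5),('plat',(223,216),50),('knob',(267,228),105),('petri',(246,267),15)]:
    print(n,plane(m,p,z)[0].round(0))
E
```

```text
blueL [417. 147.  65.]
teal [418. -79.  65.]
blueR [ 369. -233.   65.]
green [392. 346.  65.]
orange [791. -87.  65.]
bluerear [901. -38.  65.]
bottlecap [628. 125. 128.]
tray [519. 327.   5.]
plat [589. 113.  50.]
knob [543. -43. 105.]
petri [413.  31.  15.]
```

View pics/c1.png

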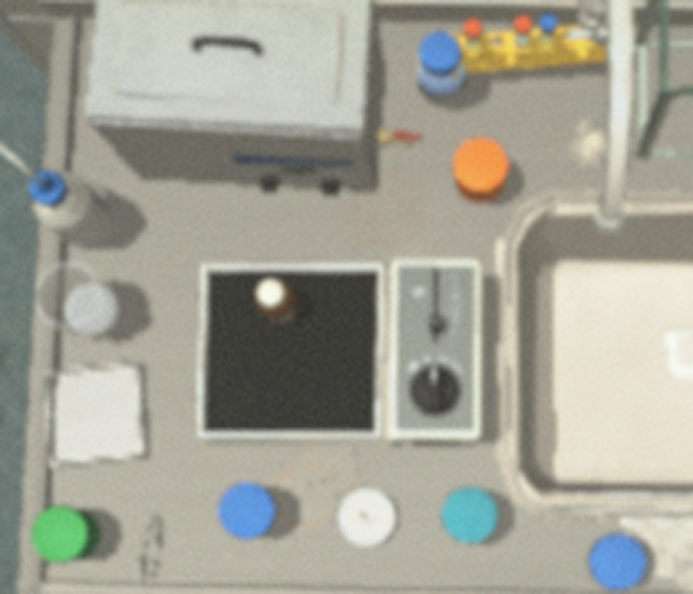

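View pics/c2.png

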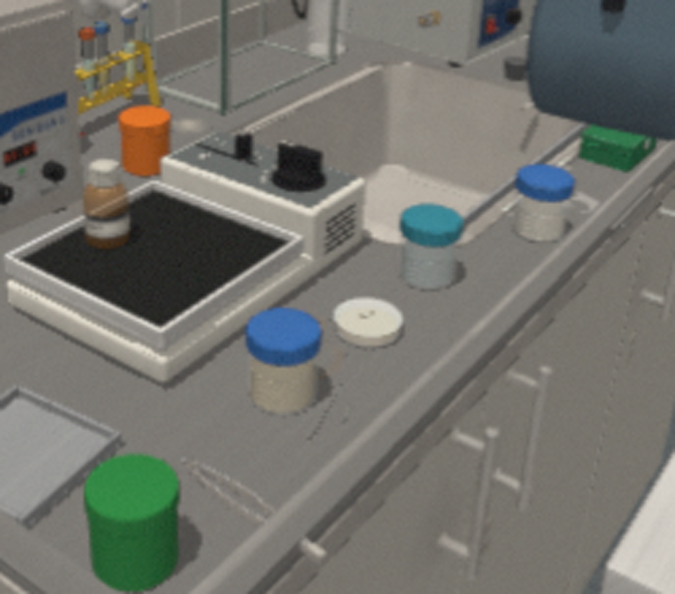

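```bash
python3 - <<'E'
from h import *
s=st();m=cam('wrist')
from scipy.spatial.transform import Rotation as R
r=R.from_quat(s['tcp_rot']).as_matrix();C=-m['R'].T@m['t']
print('cam in tool',r.T@(C-s['eef_pos']), 'axis in tool',r.T@m['R'][2])
# goto z 330, x 480,y 30
print(tool(*(np.array([460,20,330])-s['eef_pos'])))
E
```

```text
t 0.15 p [ 181.3 -545.3  238. ] x [9.490e-01 3.153e-01 3.000e-04] y [ 0.3153 -0.949  -0.0013] z [-1.0e-04  1.3e-03 -1.0e+00] w 0.999 F [ 0.2 -0.4  1. ]
cam in tool [  70.37257792    0.53146699 -147.82792519] axis in tool [-2.73431319e-01 -4.20669330e-04  9.61891437e-01]
[ 442.76895838 -448.64772337  -91.26118758]
```

Call:
{"op": "send_rows", "data": {"steps": [[443, -449, -91, 0, 0, 18.4, 0], [443, -449, -91, 0, 0, 18.4, 0], [443, -449, -91, 0, 0, 18.4, 0], [443, -449, -91, 0, 0, 18.4, 0], [443, -449, -91, 0, 0, 18.4, 0], [443, -449, -91, 0, 0, 18.4, 0], [443, -449, -91, 0, 0, 18.4, 0], [443, -449, -91, 0, 0, 18.4, 0], [443, -449, -91, 0, 0, 18.4, 0], [443, -449, -91, 0, 0, 18.4, 0], [443, -449, -91, 0, 0, 18.4, 0], [443, -449, -91, 0, 0, 18.4, 0], [443, -449, -91, 0, 0, 18.4, 0], [443, -449, -91, 0, 0, 18.4, 0], [443, -449, -91, 0, 0, 18.4, 0], [443, -449, -91, 0, 0, 18.4, 0], [443, -449, -91, 0, 0, 18.4, 0], [443, -449, -91, 0, 0, 18.4, 0], [443, -449, -91, 0, 0, 18.4, 0], [443, -449, -91, 0, 0, 18.4, 0]]}}

```text
time_s: 1.82
eef_pos: [459.6, 18.9, 329.3]
tcp_rot: [1.0, -0.001, -0.0, 0.0]
force: [0.3, -0.2, -0.2]
gripper_width: 0.999
```

```bash
python3 - <<'E'
from h import *
st();look('wrist','w1')
E
```

```text
t 1.82 p [459.6  18.9 329.3] x [ 1.0e+00 -2.3e-03 -8.0e-04] y [-2.3e-03 -1.0e+00  2.0e-04] z [-8.e-04 -2.e-04 -1.e+00] w 0.999 F [ 0.3 -0.2 -0.2]
```

View pics/w1.png

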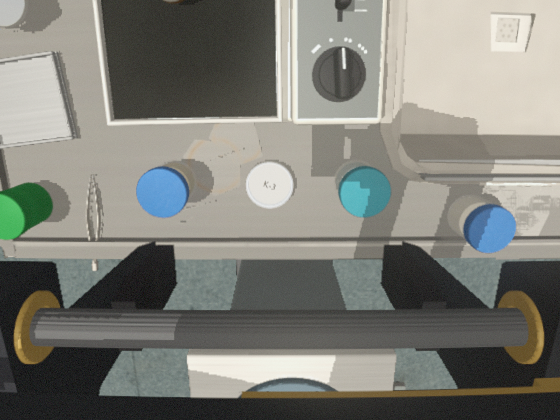

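Call:
{"op": "send_rows", "data": {"steps": [[40, 0, 0, 0, 0, 0, 0], [80, 0, 0, 0, 0, 0, 0], [120, 0, 0, 0, 0, 0, 0], [160, 0, 0, 0, 0, 0, 0], [160, 0, 0, 0, 0, 0, 0], [160, 0, 0, 0, 0, 0, 0]]}}

```text
time_s: 2.37
eef_pos: [620.8, 18.5, 326.8]
tcp_rot: [1.0, -0.001, -0.002, -0.0]
force: [0.1, -0.5, -0.0]
gripper_width: 1.0
```

```bash
python3 - <<'E'
from h import *
st();look('wrist','w2')
E
```

```text
t 2.37 p [620.8  18.5 326.8] x [ 1.     -0.0024 -0.0048] y [-2.4e-03 -1.0e+00 -7.0e-04] z [-4.8e-03  7.0e-04 -1.0e+00] w 1.0 F [ 0.1 -0.5 -0. ]
```

View pics/w2.png

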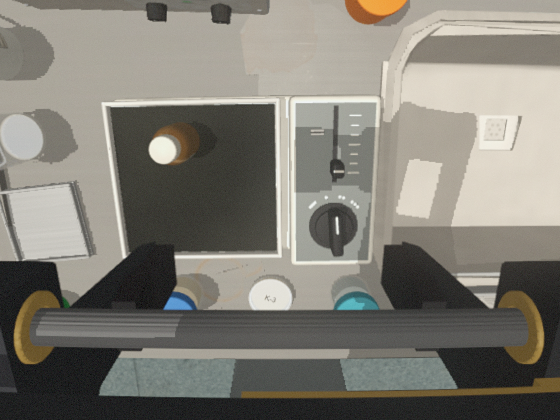

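Call:
{"op": "send_rows", "data": {"steps": [[-30, 40, 0, 0, 0, 0, 0], [-50, 80, 20, 0, 0, 0, 0], [-50, 80, 60, 0, 0, 0, 0], [-50, 80, 60, 0, 0, 0, 0], [-50, 80, 60, 0, 0, 0, 0], [-50, 80, 60, 0, 0, 0, 0]]}}

```text
time_s: 2.92
eef_pos: [570.1, -59.6, 271.5]
tcp_rot: [1.0, -0.0, 0.001, -0.0]
force: [0.2, -0.2, 0.2]
gripper_width: 1.002
```

```bash
python3 - <<'E'
from h import *
st();m,a=look('wrist','w3')
_,b=load('w2')
cv2.imwrite('pics/c3.png',np.vstack([cv2.resize(b[90:270,280:390],None,fx=3.3,fy=3.3,interpolation=cv2.INTER_CUBIC)]))
E
```

```text
t 2.92 p [570.1 -59.6 271.5] x [ 1.0e+00 -8.0e-04  1.5e-03] y [-8.e-04 -1.e+00 -1.e-04] z [ 1.5e-03  1.0e-04 -1.0e+00] w 1.002 F [ 0.2 -0.2  0.2]
```

View pics/w3.png

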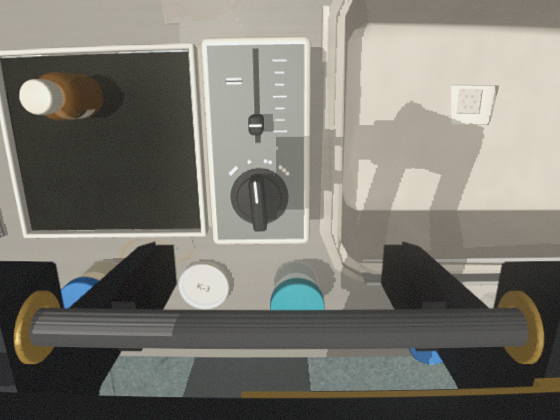

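View pics/c3.png

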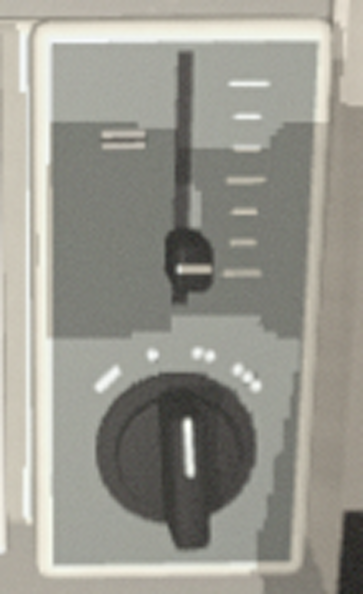

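```bash
python3 - <<'E'
from h import *
_,a=load('w3')
cv2.imwrite('pics/c4.png',cv2.resize(a[30:180,195:320],None,fx=4,fy=4,interpolation=cv2.INTER_CUBIC))
cv2.imwrite('pics/c5.png',cv2.resize(a[130:255,195:320],None,fx=4.8,fy=4.8,interpolation=cv2.INTER_CUBIC))
_,b=load('w2')
cv2.imwrite('pics/c6.png',cv2.resize(b[85:270,95:295],None,fx=3.2,fy=3.2,interpolation=cv2.INTER_CUBIC))
E
```

```text
(no output)
```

View pics/c4.png

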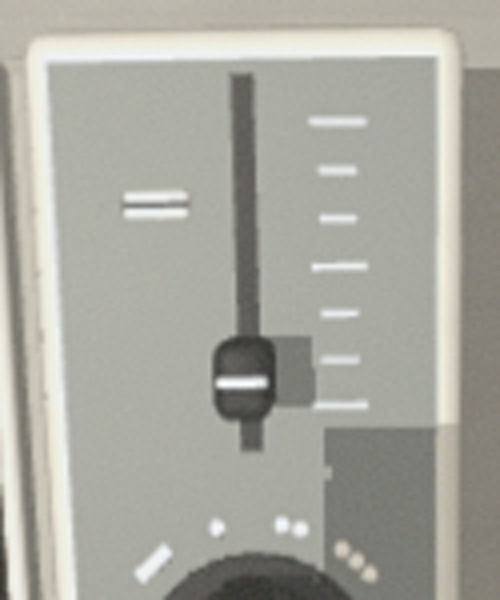

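View pics/c5.png

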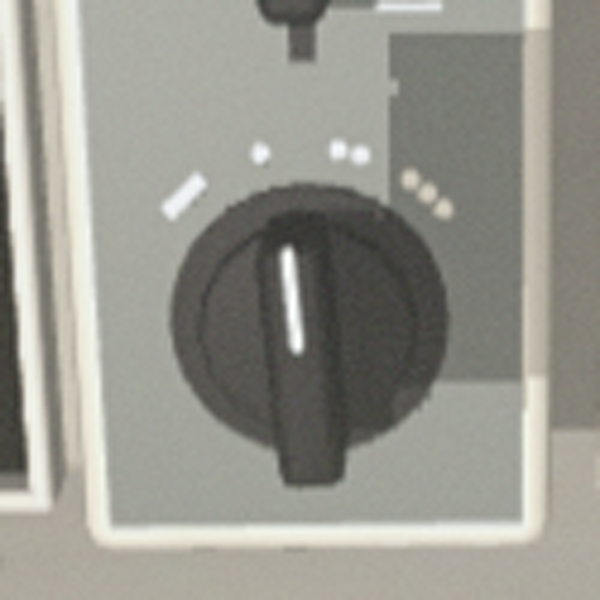

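View pics/c6.png

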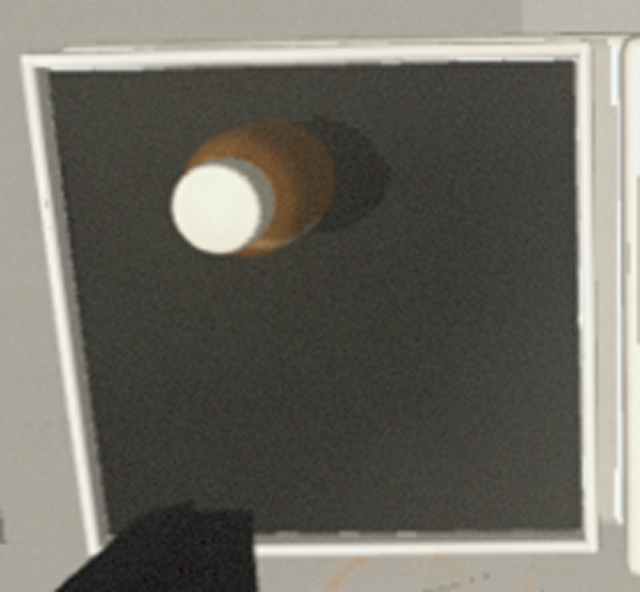

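```bash
python3 - <<'E'
from h import *
m2,b=load('w2');m3,a=load('w3')
c4=lambda u,v:(195+(u+.5)/4-.5,30+(v+.5)/4-.5)
c5=lambda u,v:(195+(u+.5)/4.8-.5,130+(v+.5)/4.8-.5)
c3=lambda u,v:(280+(u+.5)/3.3-.5,90+(v+.5)/3.3-.5)
c6=lambda u,v:(95+(u+.5)/3.2-.5,85+(v+.5)/3.2-.5)
print('tab',tri([m2,m3],[c3(123,140),c4(156,205)]),plane(m3,c4(156,205),81))
print('slider',tri([m2,m3],[c3(195,269),c4(241,383)]),plane(m3,c4(241,383),108))
print('pointer tip',tri([m2,m3],[c3(187,418),c5(288,250)]),'end',tri([m2,m3],[c3(191,475),c5(298,350)]))
pp=plane(m3,[c5(288,250),c5(298,350)],113);print(pp)
d=pp[0]-pp[1];print('pointer ang',np.arctan2(d[1],d[0]))
cc=plane(m3,[c4(28,35),c4(460,33),c5(93,545),c5(543,543)],78);print('console',cc,cc.mean(0))
e=cc[0]+cc[1]-cc[2]-cc[3];print('shaker yaw left/right edges',np.arctan2(e[1],e[0])); e=cc[0]-cc[1]+cc[2]-cc[3];print(np.arctan2(-e[0],e[1]))
print('console TL,BL tri',tri([m2,m3],[c3(32,22),c4(28,35)]),tri([m2,m3],[c3(42,575),c5(93,545)]))
mk=plane(m3,[c5(184,196),c5(260,154),c5(349,152),c5(428,193)],78);print('marks',mk)
# platform rim outer corners z=58 : TL,TR,BR in w2
pl=plane(m2,[c6(24,57),c6(590,43),c6(597,550),c6(93,552)],58);print('rim',pl)
print('rim center',(pl[0]+pl[2])/2,(pl[1]+pl[3])/2)
e=pl[1]-pl[2];print(np.arctan2(e[1],e[0]))
e=pl[0]-pl[1];print(np.arctan2(-e[0],e[1]))
from scipy.optimize import least_squares
al=np.array([.75,.25,-.25,-.75])
f=lambda p:np.r_[p[0]+p[3]*np.cos(p[2]+al)-mk[:,0],p[1]+p[3]*np.sin(p[2]+al)-mk[:,1]]
r=least_squares(f,[560,-50,0,30]);print('dial',r.x,abs(r.fun).max())
print('dial disc',plane(m3,[c5(310,317)],82))
# bottle cap
print('cap',tri([m2,m3],[c6(217,207),(40.5,97)]),plane(m2,[c6(217,207)],128),plane(m3,[(40.5,97)],128))
E
```

```text
tab [650.60460188 -21.57489069  82.64151691] [[650.74612782 -21.4458214   81.        ]]
slider [615.26731726 -41.03057603 111.03362099] [[614.9414096  -40.79702057 108.        ]]
pointer tip [569.16141335 -40.1155713  113.30691652] end [551.83039165 -41.66123475 116.42204308]
[[568.98549943 -40.047202   113.        ]
 [550.87643378 -41.47191147 113.        ]]
pointer ang 0.0785121067551502
console [[685.87046617   5.09010349  78.        ]
 [685.87284731 -86.54625563  78.        ]
 [499.41040767   3.10168132  78.        ]
 [499.75486664 -88.33357749  78.        ]] [592.72714695 -41.67201208  78.        ]
shaker yaw left/right edges 0.01013375557154738
0.0018945574519233226
console TL,BL tri [686.46425934   6.55777329  71.35011256] [500.37570709   2.68026159  80.06318613]
marks [[571.51569213 -17.94723149  78.        ]
 [579.64225081 -32.74935943  78.        ]
 [579.99039654 -49.74810457  78.        ]
 [572.00368098 -64.83801982  78.        ]]
rim [[681.39620958 209.50682764  58.        ]
 [684.16315854  17.43293532  58.        ]
 [499.56079247  15.32591118  58.        ]
 [498.61623691 206.92499552  58.        ]]
rim center [590.47850102 112.41636941  58.        ] [591.38969772 112.17896542  58.        ]
0.011413356671163243
0.014404652017145863
dial [ 5.46563987e+02 -4.16682569e+01  1.18930140e-02  3.43714721e+01] 0.12119584066942934
dial disc [[548.4599083  -42.01830721  82.        ]]
cap [639.03973041 128.63298805 117.56057676] [[640.1555815  125.61898259 128.        ]] [[639.50178894 121.83323315 128.        ]]
```

Call:
{"op": "send_rows", "data": {"steps": [[-24, -18, 20, 0, 0, -4.3, 0], [-24, -18, 60, 0, 0, -4.3, 0], [-24, -18, 100, 0, 0, -4.3, 0], [-24, -18, 135, 0, 0, -4.3, 0], [-24, -18, 160, 0, 0, -4.3, 0], [-24, -18, 175, 0, 0, -4.3, 0], [-24, -18, 184, 0, 0, -4.3, 0], [-24, -18, 184, 0, 0, -4.3, 0], [-24, -18, 184, 0, 0, -4.3, 0]]}}

```text
time_s: 3.72
eef_pos: [547.5, -41.6, 87.2]
tcp_rot: [0.999, 0.038, 0.001, 0.0]
force: [0.0, 0.3, 1.6]
gripper_width: 0.998
```

```bash
python3 - <<'E'
from h import *
st();look('wrist','w4')
E
```

```text
t 3.72 p [547.5 -41.6  87.2] x [0.9971 0.0756 0.002 ] y [ 7.560e-02 -9.971e-01  7.000e-04] z [ 2.e-03 -5.e-04 -1.e+00] w 0.998 F [0.  0.3 1.6]
```

View pics/w4.png

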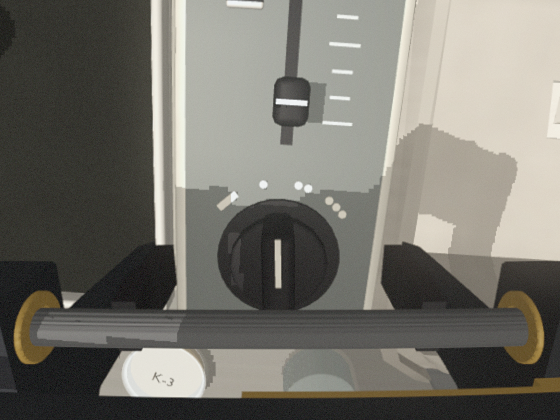

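Call:
{"op": "send_rows", "data": {"steps": [[0, 0, 0, 0, 0, 0, 1], [0, 0, 0, 0, 0, 0, 1], [0, 0, 0, 0, 0, 0, 1], [0, 0, 0, 0, 0, 0, 1], [0, 0, 0, 0, 0, 0, 1], [0, 0, 0, 0, 0, 0, 1], [0, 0, 0, 0, 0, 0, 1], [0, 0, 0, 0, 0, 0, 1], [0, 0, 0, 0, 0, 0, 1], [0, 0, 0, 0, 0, 0, 1]], "force": 15}}

```text
time_s: 4.6
eef_pos: [546.1, -41.6, 85.7]
tcp_rot: [0.999, 0.037, -0.0, -0.0]
force: [-0.4, 1.7, 1.1]
gripper_width: 0.463
```

Call:
{"op": "send_rows", "data": {"steps": [[0, 0, 0, 0, 0, 0, 1], [0, 0, 0, 0, 0, 0, 1], [0, 0, 0, 0, 0, 0, 1], [0, 0, 0, 0, 0, 0, 1], [0, 0, 0, 0, 0, 0, 1], [0, 0, 0, 0, 0, 0, 1], [0, 0, 0, 0, 0, 0, 1], [0, 0, 0, 0, 0, 0, 1], [0, 0, 0, 0, 0, 0, 1]]}}

```text
time_s: 5.35
eef_pos: [546.1, -41.7, 85.7]
tcp_rot: [0.999, 0.037, -0.0, -0.0]
force: [-0.3, 5.1, 1.6]
gripper_width: 0.46
```

Call:
{"op": "send_rows", "data": {"steps": [[0, 0, 0, 0, 0, 0, 0.45], [0, 0, 0, 0, 0, 0, 0.45], [0, 0, -8, 0, 0, 0, 0.45], [0, 0, -8, 0, 0, 0, 0.6], [0, 0, -8, 0, 0, 0, 1], [0, 0, -8, 0, 0, 0, 1], [0, 0, -8, 0, 0, 0, 1], [0, 0, -8, 0, 0, 0, 1], [0, 0, -8, 0, 0, 0, 1], [0, 0, -8, 0, 0, 0, 1], [0, 0, -8, 0, 0, 0, 1], [0, 0, -8, 0, 0, 0, 1], [0, 0, -8, 0, 0, 0, 1], [0, 0, -8, 0, 0, 0, 1], [0, 0, -8, 0, 0, 0, 1]]}}

```text
time_s: 6.6
eef_pos: [546.0, -41.7, 93.6]
tcp_rot: [0.999, 0.037, -0.0, -0.0]
force: [0.5, 3.8, -0.5]
gripper_width: 0.132
```

Call:
{"op": "send_rows", "data": {"steps": [[0, 0, 0, 0, 0, -6, 1], [0, 0, 0, 0, 0, -12, 1], [0, 0, 0, 0, 0, -18, 1], [0, 0, 0, 0, 0, -24, 1], [0, 0, 0, 0, 0, -30, 1], [0, 0, 0, 0, 0, -35, 1], [0, 0, 0, 0, 0, -39, 1], [0, 0, 0, 0, 0, -39, 1], [0, 0, 0, 0, 0, -39, 1], [0, 0, 0, 0, 0, -39, 1]]}}

```text
time_s: 7.43
eef_pos: [546.4, -42.4, 93.7]
tcp_rot: [0.93, 0.368, 0.0, 0.0]
force: [1.9, -1.8, -3.7]
gripper_width: 0.137
```

Call:
{"op": "send_rows", "data": {"steps": [[0, 0, 0, 0, 0, 0, 0.6], [0, 0, 0, 0, 0, 0, 0.5], [0, 0, 0, 0, 0, 0, 0.4], [0, 0, 0, 0, 0, 0, 0.2], [0, 0, -40, 0, 0, 0, 0], [0, 0, -80, 0, 0, 7, 0], [0, 0, -120, 0, 0, 14, 0], [0, 0, -160, 0, 0, 21, 0], [0, 0, -200, 0, 0, 28, 0], [0, 0, -220, 0, 0, 35, 0], [0, 0, -220, 0, 0, 42, 0], [0, 0, -220, 0, 0, 43, 0], [0, 0, -220, 0, 0, 43, 0]]}}

```text
time_s: 8.52
eef_pos: [545.8, -41.8, 313.4]
tcp_rot: [1.0, 0.003, -0.0, -0.0]
force: [-0.0, -0.2, -0.6]
gripper_width: 1.0
```

```bash
python3 - <<'E'
from h import *
st();m,b=look('wrist','w5')
print([tool(*v).round(1) for v in ([20,190,20],)])
E
```

```text
t 8.52 p [545.8 -41.8 313.4] x [ 1.0e+00  6.9e-03 -5.0e-04] y [ 6.9e-03 -1.0e+00 -1.0e-04] z [-5.e-04  1.e-04 -1.e+00] w 1.0 F [-0.  -0.2 -0.6]
[array([  21.5, -189.8,  -19.9])]
```

View pics/w5.png

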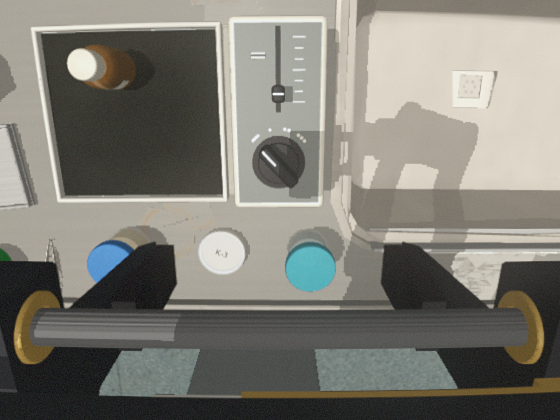

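Call:
{"op": "send_rows", "data": {"steps": [[30, 0, 30, 0, 0, 0, 0.5], [60, 0, 60, 0, 0, 0, 0.5], [69, 0, 100, 0, 0, 0, 0.5], [69, 0, 140, 0, 0, 0, 0.5], [69, 0, 180, 0, 0, 0, 0.5], [69, 0, 205, 0, 0, 0, 0.5], [69, 0, 224, 0, 0, 0, 0.5], [69, 0, 224, 0, 0, 0, 0.5], [69, 0, 224, 0, 0, 0, 0.5]]}}

```text
time_s: 9.32
eef_pos: [613.5, -41.1, 87.6]
tcp_rot: [1.0, 0.003, -0.002, -0.001]
force: [0.5, -0.2, -0.2]
gripper_width: 0.502
```

```bash
python3 - <<'E'
from h import *
st();m,b=look('wrist','w6')
E
```

```text
t 9.32 p [613.5 -41.1  87.6] x [ 1.      0.0067 -0.0046] y [ 0.0067 -1.     -0.0013] z [-0.0046  0.0013 -1.    ] w 0.502 F [ 0.5 -0.2 -0.2]
```

View pics/w6.png

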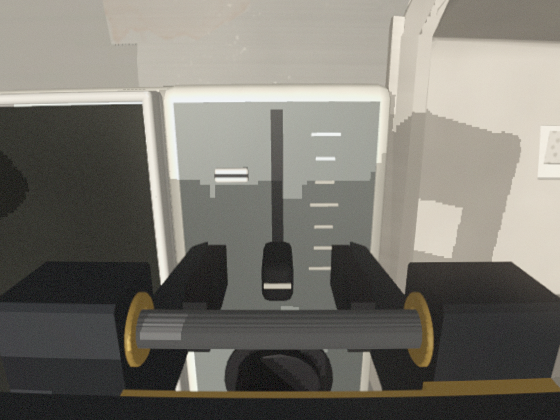

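Call:
{"op": "send_rows", "data": {"steps": [[0, 0, 0, 0, 0, 0, 1], [0, 0, 0, 0, 0, 0, 1], [0, 0, 0, 0, 0, 0, 1], [0, 0, 0, 0, 0, 0, 1], [0, 0, 0, 0, 0, 0, 1], [0, 0, 0, 0, 0, 0, 1], [0, 0, 0, 0, 0, 0, 1], [0, 0, 0, 0, 0, 0, 1], [6, 0, 0, 0, 0, 0, 1], [12, 0, 0, 0, 0, 0, 1], [18, 0, 0, 0, 0, 0, 1], [24, 0, 0, 0, 0, 0, 1], [30, 0, 0, 0, 0, 0, 1], [34, 0, 0, 0, 0, 0, 1], [36, 0, 0, 0, 0, 0, 1], [36, 0, 0, 0, 0, 0, 1], [36, 0, 0, 0, 0, 0, 1]], "force": 10}}

```text
time_s: 10.78
eef_pos: [652.1, -40.3, 90.6]
tcp_rot: [1.0, 0.003, 0.001, -0.001]
force: [1.0, 5.7, 3.6]
gripper_width: 0.134
```

Call:
{"op": "send_rows", "data": {"steps": [[0, 0, 0, 0, 0, 0, 0.6], [0, 0, 0, 0, 0, 0, 0.5], [0, 0, 0, 0, 0, 0, 0.4], [0, 0, -30, 0, 0, 0, 0], [0, 0, -70, 0, 0, 0, 0], [-20, -20, -110, 0, 0, 0, 0], [-50, -50, -140, 0, 0, 0, 0], [-70, -80, -160, 0, 0, 0, 0], [-70, -110, -180, 0, 0, 0, 0], [-70, -140, -180, 0, 0, 0, 0], [-70, -140, -180, 0, 0, 0, 0], [-70, -140, -180, 0, 0, 0, 0]]}}

```text
time_s: 11.78
eef_pos: [580.3, 99.6, 270.4]
tcp_rot: [1.0, 0.004, 0.001, 0.0]
force: [0.6, -1.2, -0.0]
gripper_width: 0.995
```

```bash
python3 - <<'E'
from h import *
st();m,b=look('wrist','w7')
E
```

```text
t 11.78 p [580.3  99.6 270.4] x [1.     0.0081 0.0014] y [ 8.1e-03 -1.0e+00  6.0e-04] z [ 1.4e-03 -5.0e-04 -1.0e+00] w 0.995 F [ 0.6 -1.2 -0. ]
```

View pics/w7.png

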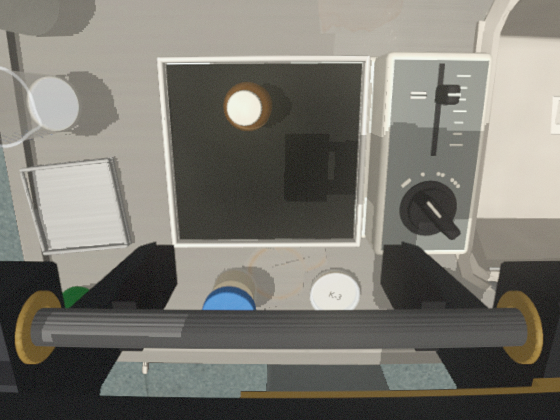

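```bash
python3 - <<'E'
from h import *
m,b=load('w7')
L=cv2.resize(b[150:260,10:140],None,fx=3,fy=3,interpolation=cv2.INTER_CUBIC)
L2=cv2.resize(b[75:205,395:500],None,fx=3.2,fy=3.2,interpolation=cv2.INTER_CUBIC)
o=np.zeros((420,750,3),np.uint8);o[:L.shape[0],:L.shape[1]]=L;o[:L2.shape[0],400:400+L2.shape[1]]=L2
cv2.imwrite('pics/c7.png',o)
# cap
g=cv2.cvtColor(b[80:140,215:275],cv2.COLOR_BGR2HSV);mk=((g[:,:,2]>150)&(g[:,:,1]<70)).astype(np.uint8)
cs,_=cv2.findContours(mk,0,1);c=max(cs,key=cv2.contourArea);(x,y),r=cv2.minEnclosingCircle(c);p=(x+215,y+80);print('cap px',p,r)
m2,b2=load('w2');g=cv2.cvtColor(b2[120:180,135:200],cv2.COLOR_BGR2HSV);mk=((g[:,:,2]>150)&(g[:,:,1]<70)).astype(np.uint8)
cs,_=cv2.findContours(mk,0,1);c=max(cs,key=cv2.contourArea);(x,y),r=cv2.minEnclosingCircle(c);p2=(x+135,y+120);print(p2,r)
print('tri',tri([m,m2],[p,p2]),plane(m,p,128),plane(m2,p2,128))
E
```

```text
cap px (243.7401580810547, 107.61023712158203) 17.92576789855957
(162.625, 149.25) 14.429346084594727
tri [639.882107   125.91817689 126.35861962] [[639.82885471 125.71370454 128.        ]] [[640.24172533 125.46535551 128.        ]]
```

View pics/c7.png

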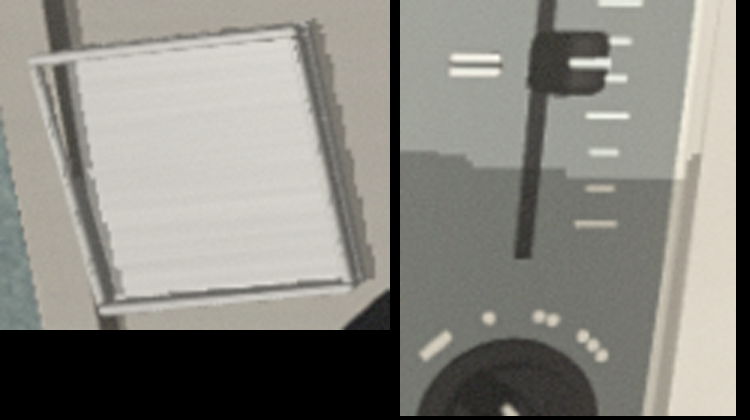

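```bash
python3 - <<'E'
from h import *
m,b=load('w7')
t=plane(m,(418.4-.4,95.6-.4),81)[0];s=plane(m,(453.7,94.7),108)[0];print(t,s,'dx shaker',(s-t)@np.array([1,.012,0]))
c=lambda u,v:(10+(u+.5)/3-.5,150+(v+.5)/3-.5)
P=plane(m,[c(32,60),c(300,27),c(355,290),c(103,312)],16);print(P,P.mean(0));print([np.linalg.norm(P[i]-P[i-1]).round(1) for i in range(4)])
e=P[0]-P[3]+P[1]-P[2];print('yaw',np.degrees(np.arctan2(e[1],e[0])))
s=st();print('tool to bottle TCP z78',tool(*(np.array([639.9,125.8,78])-s['eef_pos'])).round(1))
E
```

```text
[650.27854387 -21.99918517  81.        ] [651.25225893 -41.40425374 108.        ] dx shaker 0.7408542290470537
[[568.91608127 386.35466735  16.        ]
 [581.33040521 282.85629896  16.        ]
 [478.68730088 273.10985134  16.        ]
 [467.8495671  375.79256766  16.        ]] [524.19583861 329.52834633  16.        ]
[np.float64(101.6), np.float64(104.2), np.float64(103.1), np.float64(103.3)]
yaw 5.6932115841144215
t 11.83 p [580.2  98.4 269.5] x [ 1.0e+00  6.4e-03 -2.0e-04] y [ 6.4e-03 -1.0e+00  8.0e-04] z [-2.e-04 -8.e-04 -1.e+00] w 1.001 F [ 0.2 -0.5 -0.6]
tool to bottle TCP z78 [ 59.9 -27.2 191.4]
```

Call:
{"op": "send_rows", "data": {"steps": [[40, -15, 0, 0, 0, 0, 0], [60, -27, 30, 0, 0, 0, 0], [60, -27, 70, 0, 0, 0, 0], [60, -27, 110, 0, 0, 0, 0], [60, -27, 150, 0, 0, 0, 0], [60, -27, 175, 0, 0, 0, 0], [60, -27, 191, 0, 0, 0, 0], [60, -27, 191, 0, 0, 0, 0.3], [60, -27, 191, 0, 0, 0, 1], [60, -27, 191, 0, 0, 0, 1], [60, -27, 191, 0, 0, 0, 1], [60, -27, 191, 0, 0, 0, 1], [60, -27, 191, 0, 0, 0, 1], [60, -27, 191, 0, 0, 0, 1], [60, -27, 191, 0, 0, 0, 1], [60, -27, 191, 0, 0, 0, 1], [60, -27, 191, 0, 0, 0, 1], [60, -27, 191, 0, 0, 0, 1]], "force": 15}}

```text
time_s: 13.33
eef_pos: [640.7, 125.6, 79.5]
tcp_rot: [1.0, 0.003, 0.001, -0.0]
force: [-2.0, 0.3, 5.0]
gripper_width: 0.449
```

```bash
python3 - <<'E'
from h import *
st();m,b=look('wrist','w8')
E
```

```text
t 13.33 p [640.7 125.6  79.5] x [1.     0.0051 0.001 ] y [ 0.0051 -1.     -0.    ] z [ 0.001  0.    -1.   ] w 0.449 F [-2.   0.3  5. ]
```

View pics/w8.png

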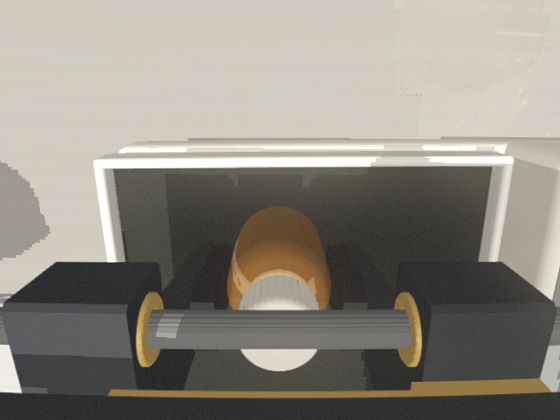

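Call:
{"op": "send_rows", "data": {"steps": [[0, 0, -15, 0, 0, 0, 1], [0, 0, -45, 0, 0, 0, 1], [-10, -20, -70, 0, 0, 0, 1], [-30, -50, -70, 0, 0, 0, 1], [-48, -84, -70, 0, 0, 0, 1], [-66, -118, -70, 0, 0, 0, 1], [-84, -150, -70, 0, 0, 0, 1], [-102, -180, -70, 0, 0, 0, 1], [-116, -204, -60, 0, 0, 0, 1], [-116, -204, -30, 0, 0, 0, 1], [-116, -204, 0, 0, 0, 0, 1], [-116, -204, 25, 0, 0, 0, 1], [-116, -204, 36, 0, 0, 0, 1], [-116, -204, 42, 0, 0, 0, 1], [-116, -204, 43, 0, 0, 0, 1], [-116, -204, 43, 0, 0, 0, 1]]}}

```text
time_s: 14.72
eef_pos: [524.1, 329.1, 36.5]
tcp_rot: [1.0, 0.002, 0.001, -0.0]
force: [0.5, -0.0, -0.2]
gripper_width: 0.448
```

```bash
python3 - <<'E'
from h import *
st();m,b=look('wrist','w9');m,b=look('scene','s9')
cv2.imwrite('pics/s9c.png',cv2.resize(b[200:380,60:300],None,fx=3,fy=3))
E
```

```text
t 14.72 p [524.1 329.1  36.5] x [1.     0.0045 0.001 ] y [ 4.5e-03 -1.0e+00 -4.0e-04] z [ 1.e-03  4.e-04 -1.e+00] w 0.448 F [ 0.5 -0.  -0.2]
```

View pics/w9.png

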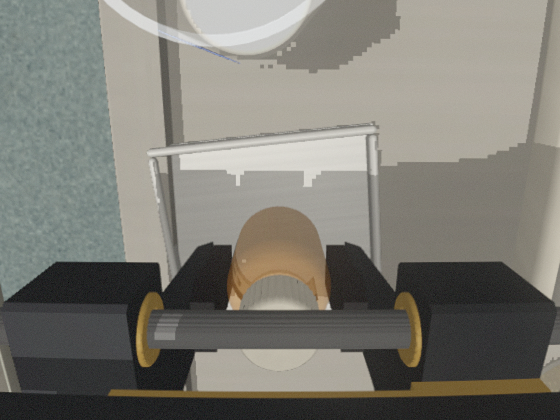

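View pics/s9c.png

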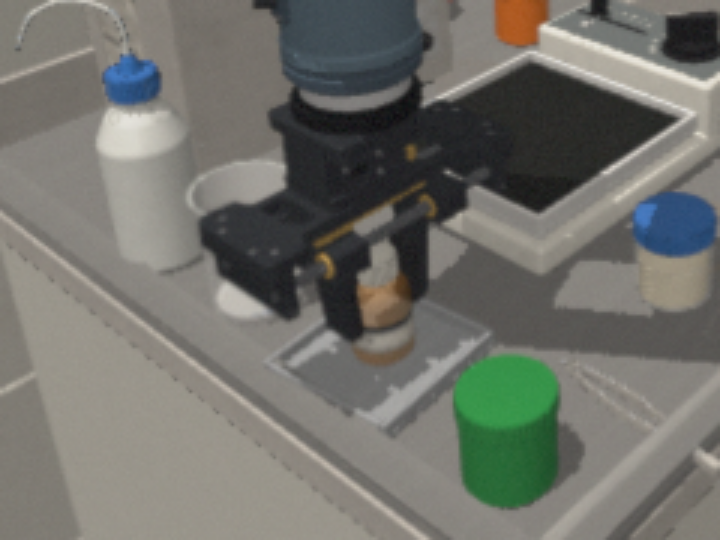

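Call:
{"op": "send_rows", "data": {"steps": [[0, 0, 1, 0, 0, 0, 1], [0, 0, 2, 0, 0, 0, 1], [0, 0, 2, 0, 0, 0, 1]]}}

```text
time_s: 15.07
eef_pos: [523.7, 329.1, 34.3]
tcp_rot: [1.0, 0.002, 0.0, -0.0]
force: [-0.7, 0.7, -0.6]
gripper_width: 0.451
```

Call:
{"op": "send_rows", "data": {"steps": [[0, 0, 0.5, 0, 0, 0, 1], [0, 0, 1, 0, 0, 0, 1], [0, 0, 1.5, 0, 0, 0, 1]]}}

```text
time_s: 15.32
eef_pos: [523.7, 329.1, 33.5]
tcp_rot: [1.0, 0.003, 0.0, -0.0]
force: [-5.1, -1.5, 12.2]
gripper_width: 0.45
```

Call:
{"op": "send_rows", "data": {"steps": [[0, 0, 0, 0, 0, 0, 0.5], [0, 0, 0, 0, 0, 0, 0.4], [0, 0, 0, 0, 0, 0, 0.2], [0, 0, -5, 0, 0, 0, 0], [0, 0, -40, 0, 0, 0, 0], [0, 0, -80, 0, 0, 0, 0], [0, 0, -120, 0, 0, 0, 0], [-15, 20, -155, 0, 0, 0, 0], [-35, 50, -180, 0, 0, 0, 0], [-50, 80, -200, 0, 0, 0, 0], [-65, 115, -220, 0, 0, 0, 0], [-80, 150, -240, 0, 0, 0, 0], [-100, 185, -250, 0, 0, 0, 0], [-114, 215, -265, 0, 0, 0, 0], [-114, 230, -265, 0, 0, 0, 0], [-114, 230, -265, 0, 0, 0, 0], [-114, 230, -265, 0, 0, 0, 0]]}}

```text
time_s: 16.73
eef_pos: [410.5, 98.0, 297.7]
tcp_rot: [1.0, 0.001, 0.001, -0.0]
force: [-0.2, -1.0, -0.9]
gripper_width: 0.999
```

```bash
python3 - <<'E'
from h import *
st();m,b=look('wrist','w10')
E
```

```text
t 16.73 p [410.5  98.  297.7] x [1.     0.0026 0.0014] y [ 2.6e-03 -1.0e+00 -3.0e-04] z [ 1.4e-03  3.0e-04 -1.0e+00] w 0.999 F [-0.2 -1.  -0.9]
```

View pics/w10.png

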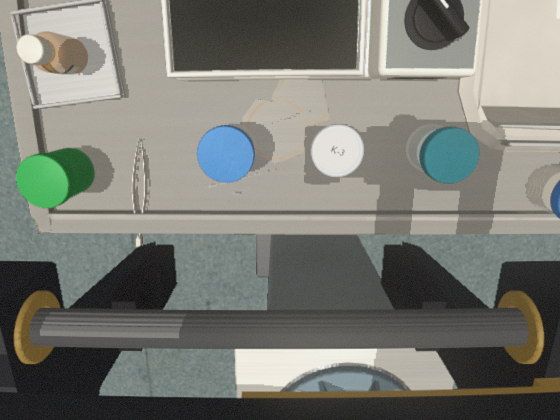

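```bash
cat >> h.py <<'E'
def lids(b,lo=88,hi=118,smin=110,vmin=50,amin=300):
    g=cv2.cvtColor(b,cv2.COLOR_BGR2HSV);mk=cv2.inRange(g,(lo,smin,vmin),(hi,255,255))
    mk=cv2.morphologyEx(mk,cv2.MORPH_OPEN,np.ones((3,3),np.uint8))
    cs,_=cv2.findContours(mk,0,1);out=[]
    for c in cs:
        if cv2.contourArea(c)<amin: continue
        (x,y),r=cv2.minEnclosingCircle(c);e=cv2.fitEllipse(c);out.append((round(x,1),round(y,1),round(r,1),np.round(e[0],1),np.round(e[1],1)))
    return sorted(out,key=lambda o:o[0])
E
python3 - <<'E'
from h import *
m1,a=load('w1');m,b=load('w10')
l1=lids(a);l=lids(b)
for tag,mm,ll in(('w1',m1,l1),('w10',m,l)):
    for o in ll: print(tag,o,plane(mm,o[:2],65).round(1),plane(mm,o[3],65).round(1))
print(tri([m,m1],[l[0][:2],l1[0][:2]]),tri([m,m1],[l[1][:2],l1[1][:2]]))
E
```

```text
w1 (162.0, 191.5, 25.8, array([162. , 191.6]), array([48.8, 50.8])) [[422.2 151.   65. ]] [[422.1 151.   65. ]]
w1 (364.4, 191.6, 25.2, array([364.6, 192. ]), array([47. , 50.1])) [[421.4 -78.8  65. ]] [[420.9 -79.   65. ]]
w1 (489.5, 228.5, 25.9, array([489.4, 228.4]), array([45.1, 50.7])) [[ 375.9 -230.9   65. ]] [[ 376.  -230.8   65. ]]
w10 (225.4, 153.6, 28.4, array([225.4, 153.5]), array([55.1, 55.9])) [[421.3 151.7  65. ]] [[421.4 151.7  65. ]]
w10 (449.5, 154.5, 29.5, array([450.5, 155.2]), array([51.3, 57. ])) [[421.2 -77.9  65. ]] [[420.5 -79.   65. ]]
[420.66374713 152.5278296   59.84152712] [420.58107037 -79.49982012  61.64553531]
```

Call:
{"op": "send_rows", "data": {"steps": [[10, -35, 20, 0, 0, 0, 0], [10, -53, 60, 0, 0, 0, 0], [10, -53, 100, 0, 0, 0, 0], [10, -53, 140, 0, 0, 0, 0], [10, -53, 180, 0, 0, 0, 0], [10, -53, 215, 0, 0, 0, 0], [10, -53, 240, 0, 0, 0, 0], [10, -53, 255, 0, 0, 0, 0], [10, -53, 261, 0, 0, 0, 0], [10, -53, 261, 0, 0, 0, 0.3], [10, -53, 261, 0, 0, 0, 1], [10, -53, 261, 0, 0, 0, 1], [10, -53, 261, 0, 0, 0, 1], [10, -53, 261, 0, 0, 0, 1], [10, -53, 261, 0, 0, 0, 1], [10, -53, 261, 0, 0, 0, 1]], "force": 25}}

```text
time_s: 18.12
eef_pos: [421.3, 151.7, 37.4]
tcp_rot: [1.0, 0.002, 0.001, -0.0]
force: [-0.3, 1.9, 7.3]
gripper_width: 0.659
```

```bash
python3 - <<'E'
from h import *
st();m,b=look('wrist','w11')
E
```

```text
t 18.12 p [421.3 151.7  37.4] x [1.     0.0047 0.0025] y [ 4.7e-03 -1.0e+00 -6.0e-04] z [ 2.5e-03  6.0e-04 -1.0e+00] w 0.659 F [-0.3  1.9  7.3]
```

View pics/w11.png

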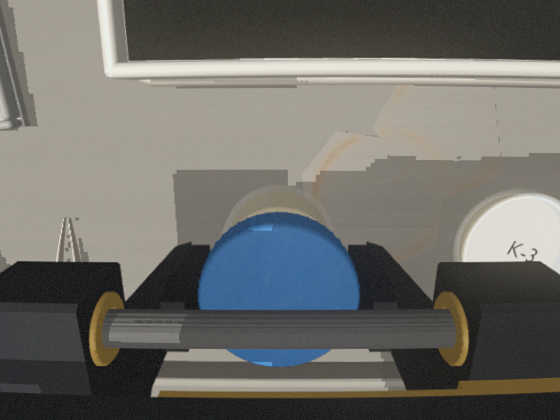

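Call:
{"op": "send_rows", "data": {"steps": [[0, 0, -15, 0, 0, 0, 1], [0, 0, -45, 0, 0, 0, 1], [0, 0, -80, 0, 0, 0, 1], [30, -1, -95, 0, 0, 0, 1], [65, -3, -95, 0, 0, 0, 1], [100, -4, -95, 0, 0, 0, 1], [135, -5, -95, 0, 0, 0, 1], [170, -7, -95, 0, 0, 0, 1], [200, -8, -95, 0, 0, 0, 1], [214, -8, -92, 0, 0, 0, 1], [214, -8, -80, 0, 0, 0, 1], [214, -8, -65, 0, 0, 0, 1], [214, -8, -56, 0, 0, 0, 1], [214, -8, -53, 0, 0, 0, 1], [214, -8, -52, 0, 0, 0, 1]]}}

```text
time_s: 19.42
eef_pos: [632.2, 160.4, 88.5]
tcp_rot: [1.0, 0.003, -0.002, 0.0]
force: [-6.0, -1.1, 11.1]
gripper_width: 0.658
```

```bash
python3 - <<'E'
from h import *
st();m,b=look('wrist','w12');m,b=look('scene','s12')
cv2.imwrite('pics/s12c.png',cv2.resize(b[150:330,130:370],None,fx=3,fy=3))
E
```

```text
t 19.42 p [632.2 160.4  88.5] x [ 1.      0.0053 -0.0031] y [ 5.3e-03 -1.0e+00  8.0e-04] z [-3.1e-03 -8.0e-04 -1.0e+00] w 0.658 F [-6.  -1.1 11.1]
```

View pics/s12c.png

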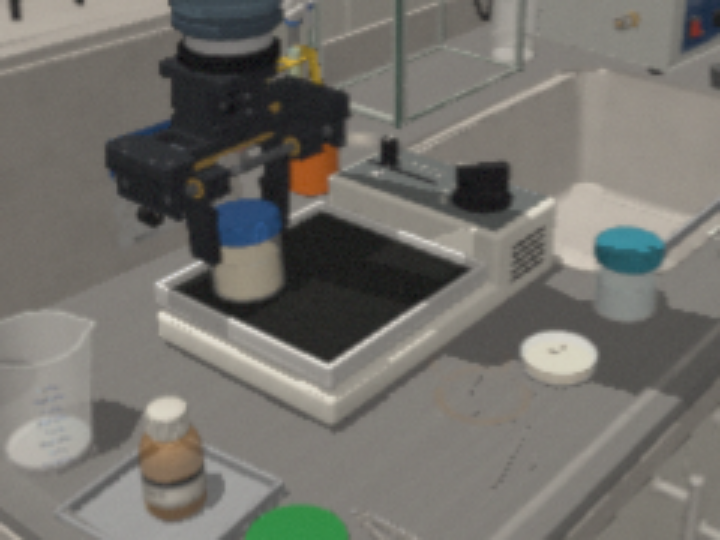

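Call:
{"op": "send_rows", "data": {"steps": [[0, 0, 0, 0, 0, 0, 0.3], [0, 0, 0, 0, 0, 0, 0.2], [0, 0, -5, 0, 0, 0, 0.1], [0, 0, -40, 0, 0, 0, 0], [0, 0, -80, 0, 0, 0, 0], [-10, 10, -115, 0, 0, 0, 0], [-35, 35, -140, 0, 0, 0, 0], [-60, 60, -155, 0, 0, 0, 0], [-85, 85, -165, 0, 0, 0, 0], [-110, 110, -165, 0, 0, 0, 0], [-135, 135, -165, 0, 0, 0, 0], [-160, 155, -165, 0, 0, 0, 0], [-185, 175, -165, 0, 0, 0, 0], [-210, 195, -165, 0, 0, 0, 0], [-222, 215, -165, 0, 0, 0, 0], [-222, 230, -165, 0, 0, 0, 0], [-222, 230, -165, 0, 0, 0, 0], [-222, 230, -165, 0, 0, 0, 0]]}}

```text
time_s: 21.02
eef_pos: [413.2, -70.9, 253.6]
tcp_rot: [1.0, 0.001, 0.0, 0.0]
force: [0.4, 0.3, 0.1]
gripper_width: 0.998
```

```bash
python3 - <<'E'
from h import *
s=st();m,b=look('wrist','w13');
for o in lids(b): print(o,plane(m,o[:2],65).round(1),plane(m,o[3],65).round(1))
print(tool(*(np.array([421,-79,37])-s['eef_pos'])).round(1))
E
```

```text
t 21.02 p [413.2 -70.9 253.6] x [1.0e+00 2.9e-03 9.0e-04] y [ 0.0029 -1.      0.    ] z [ 9.e-04 -0.e+00 -1.e+00] w 0.998 F [0.4 0.3 0.1]
(287.6, 164.3, 31.5, array([287.6, 164.2]), array([61.6, 61.8])) [[421.1 -79.5  65. ]] [[421.2 -79.5  65. ]]
(447.4, 210.9, 32.2, array([447.6, 211.8]), array([58.7, 63.1])) [[ 377.1 -231.2   65. ]] [[ 376.2 -231.5   65. ]]
[  7.6   8.2 216.6]
```

View pics/w13.png

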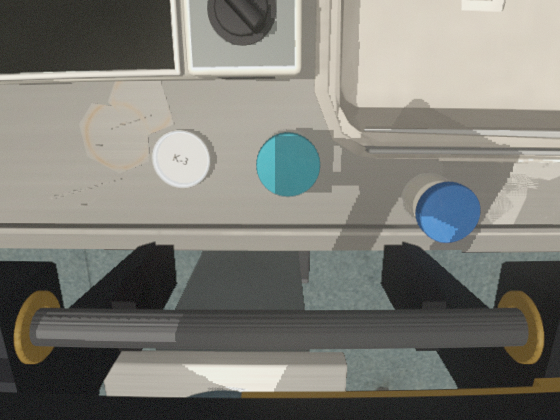

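Call:
{"op": "send_rows", "data": {"steps": [[8, 8, 40, 0, 0, 0, 0], [8, 8, 80, 0, 0, 0, 0], [8, 8, 120, 0, 0, 0, 0], [8, 8, 160, 0, 0, 0, 0], [8, 8, 190, 0, 0, 0, 0], [8, 8, 210, 0, 0, 0, 0], [8, 8, 216, 0, 0, 0, 0], [8, 8, 216, 0, 0, 0, 0.3], [8, 8, 216, 0, 0, 0, 1], [8, 8, 216, 0, 0, 0, 1], [8, 8, 216, 0, 0, 0, 1], [8, 8, 216, 0, 0, 0, 1], [8, 8, 216, 0, 0, 0, 1], [8, 8, 216, 0, 0, 0, 1]]}}

```text
time_s: 22.23
eef_pos: [422.6, -79.1, 38.6]
tcp_rot: [1.0, 0.002, 0.001, 0.001]
force: [0.0, 1.1, 7.2]
gripper_width: 0.66
```

```bash
python3 - <<'E'
from h import *
s=st()
print(tool(*(np.array([634.5,64.8,89])-s['eef_pos'])).round(1))
E
```

```text
t 22.23 p [422.6 -79.1  38.6] x [1.     0.0048 0.0027] y [ 0.0048 -1.      0.0012] z [ 0.0027 -0.0012 -1.    ] w 0.66 F [0.  1.1 7.2]
[ 212.8 -142.8  -50. ]
```

Call:
{"op": "send_rows", "data": {"steps": [[0, 0, -15, 0, 0, 0, 1], [0, 0, -45, 0, 0, 0, 1], [0, -10, -80, 0, 0, 0, 1], [0, -40, -95, 0, 0, 0, 1], [0, -75, -95, 0, 0, 0, 1], [10, -110, -95, 0, 0, 0, 1], [35, -135, -95, 0, 0, 0, 1], [70, -143, -95, 0, 0, 0, 1], [105, -143, -95, 0, 0, 0, 1], [140, -143, -95, 0, 0, 0, 1], [175, -143, -95, 0, 0, 0, 1], [200, -143, -95, 0, 0, 0, 1], [214, -143, -90, 0, 0, 0, 1], [214, -143, -75, 0, 0, 0, 1], [214, -143, -62, 0, 0, 0, 1], [214, -143, -55, 0, 0, 0, 1], [214, -143, -52, 0, 0, 0, 1], [214, -143, -51, 0, 0, 0, 1], [214, -143, -51, 0, 0, 0, 1]]}}

```text
time_s: 23.82
eef_pos: [633.6, 65.8, 89.2]
tcp_rot: [1.0, 0.003, -0.001, -0.0]
force: [-4.3, -0.0, 5.3]
gripper_width: 0.661
```

```bash
python3 - <<'E'
from h import *
st();m,b=look('wrist','w14');m,b=look('scene','s14')
cv2.imwrite('pics/s14c.png',cv2.resize(b[150:330,130:370],None,fx=3,fy=3))
E
```

```text
t 23.82 p [633.6  65.8  89.2] x [ 1.      0.0051 -0.0015] y [ 5.1e-03 -1.0e+00 -3.0e-04] z [-1.5e-03  3.0e-04 -1.0e+00] w 0.661 F [-4.3 -0.   5.3]
```

View pics/s14c.png

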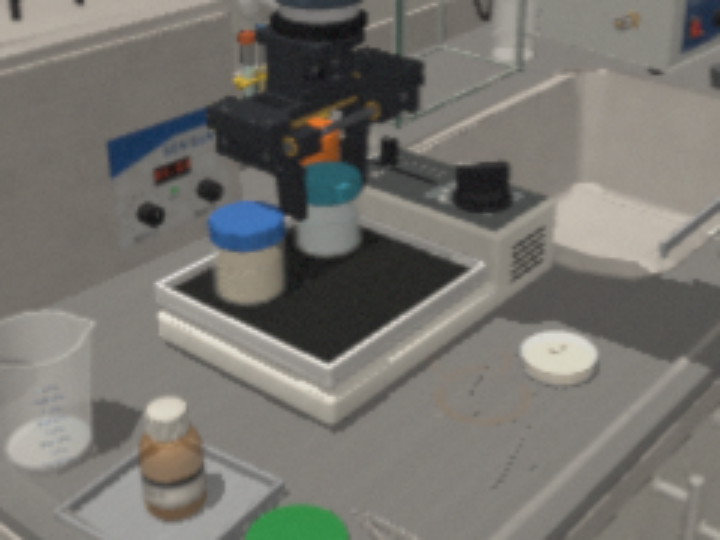

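View pics/w14.png

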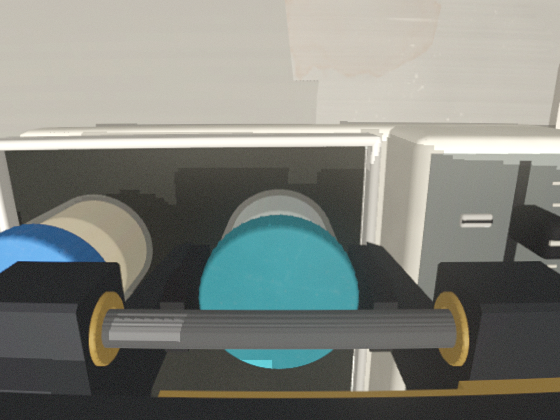

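Call:
{"op": "send_rows", "data": {"steps": [[0, 0, 0, 0, 0, 0, 0.25], [0, 0, 0, 0, 0, 0, 0.2], [0, 0, -5, 0, 0, 0, 0.2], [0, 0, -40, 0, 0, 0, 0.2], [0, 0, -80, 0, 0, 0, 0.2], [-10, 10, -115, 0, 0, 0, 0], [-35, 35, -140, 0, 0, 0, 0], [-60, 60, -155, 0, 0, 0, 0], [-85, 85, -165, 0, 0, 0, 0], [-110, 115, -165, 0, 0, 0, 0], [-135, 145, -165, 0, 0, 0, 0], [-160, 175, -165, 0, 0, 0, 0], [-185, 205, -165, 0, 0, 0, 0], [-210, 235, -165, 0, 0, 0, 0], [-235, 265, -165, 0, 0, 0, 0], [-255, 290, -165, 0, 0, 0, 0], [-255, 290, -165, 0, 0, 0, 0], [-255, 290, -165, 0, 0, 0, 0]]}}

```text
time_s: 25.42
eef_pos: [380.3, -227.0, 253.7]
tcp_rot: [1.0, 0.0, 0.0, 0.0]
force: [1.2, -0.1, -0.5]
gripper_width: 0.997
```

```bash
python3 - <<'E'
from h import *
s=st();m,b=look('wrist','w15');
for o in lids(b): 
    p=plane(m,o[:2],65)[0];print(o,p.round(1),tool(*(np.array([p[0],p[1],38])-s['eef_pos'])).round(1))
E
```

```text
t 25.42 p [ 380.3 -227.   253.7] x [1.e+00 8.e-04 9.e-04] y [ 8.e-04 -1.e+00  7.e-04] z [ 9.e-04 -7.e-04 -1.e+00] w 0.997 F [ 1.2 -0.1 -0.5]
(285.2, 178.1, 31.5, array([285.3, 178. ]), array([60.8, 61.9])) [ 375.3 -233.6   65. ] [ -5.2   6.6 215.7]
```

View pics/w15.png

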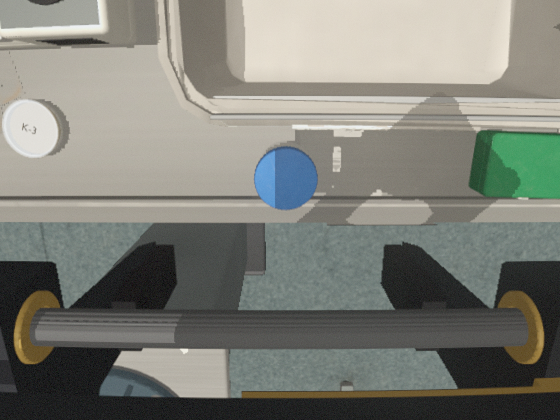

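Call:
{"op": "send_rows", "data": {"steps": [[-5, 6.5, 40, 0, 0, 0, 0], [-5, 6.5, 80, 0, 0, 0, 0], [-5, 6.5, 120, 0, 0, 0, 0], [-5, 6.5, 160, 0, 0, 0, 0], [-5, 6.5, 190, 0, 0, 0, 0], [-5, 6.5, 210, 0, 0, 0, 0], [-5, 6.5, 215, 0, 0, 0, 0], [-5, 6.5, 215, 0, 0, 0, 0.3], [-5, 6.5, 215, 0, 0, 0, 1], [-5, 6.5, 215, 0, 0, 0, 1], [-5, 6.5, 215, 0, 0, 0, 1], [-5, 6.5, 215, 0, 0, 0, 1], [-5, 6.5, 215, 0, 0, 0, 1], [-5, 6.5, 215, 0, 0, 0, 1]]}}

```text
time_s: 26.63
eef_pos: [377.1, -233.2, 39.7]
tcp_rot: [1.0, 0.002, 0.001, 0.001]
force: [0.5, 1.9, 7.6]
gripper_width: 0.656
```

```bash
python3 - <<'E'
from h import *
s=st();look('wrist','w16')
print(tool(*(np.array([549,112,89])-s['eef_pos'])).round(1))
E
```

```text
t 26.63 p [ 377.1 -233.2   39.7] x [1.     0.0048 0.0022] y [ 0.0048 -1.      0.002 ] z [ 0.0022 -0.002  -1.    ] w 0.656 F [0.5 1.9 7.6]
[ 173.7 -344.3  -49.6]
```

View pics/w16.png

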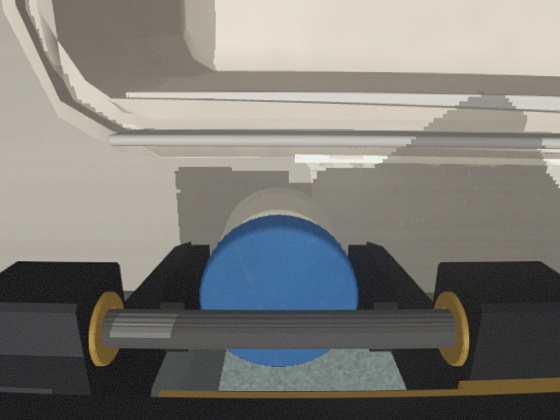

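Call:
{"op": "send_rows", "data": {"steps": [[0, 0, -15, 0, 0, 0, 1], [0, 0, -45, 0, 0, 0, 1], [0, -10, -80, 0, 0, 0, 1], [0, -40, -110, 0, 0, 0, 1], [0, -75, -130, 0, 0, 0, 1], [0, -110, -130, 0, 0, 0, 1], [0, -145, -130, 0, 0, 0, 1], [0, -180, -130, 0, 0, 0, 1], [0, -215, -130, 0, 0, 0, 1], [10, -250, -130, 0, 0, 0, 1], [30, -280, -130, 0, 0, 0, 1], [50, -310, -130, 0, 0, 0, 1], [70, -340, -130, 0, 0, 0, 1], [90, -344, -130, 0, 0, 0, 1], [90, -344, -130, 0, 0, 0, 1], [90, -344, -130, 0, 0, 0, 1]]}}

```text
time_s: 28.02
eef_pos: [464.2, 112.5, 167.9]
tcp_rot: [1.0, 0.003, -0.001, 0.0]
force: [0.1, 0.0, -2.3]
gripper_width: 0.658
```

```bash
python3 - <<'E'
from h import *
s=st();m,b=look('wrist','w17')
for o in lids(b): 
    p=plane(m,o[:2],115)[0];print(o,p.round(1))
print(tool(*(np.array([549,112,89.7])-s['eef_pos'])).round(1))
E
```

```text
t 28.02 p [464.2 112.5 167.9] x [ 1.      0.0062 -0.0011] y [ 6.2e-03 -1.0e+00  2.0e-04] z [-1.1e-03 -2.0e-04 -1.0e+00] w 0.658 F [ 0.1  0.  -2.3]
(278.4, 294.6, 79.6, array([277.9, 269.1]), array([ 99.5, 167.7])) [418.2 111.9 115. ]
(279.0, 350.0, 48.0, array([278.6, 356. ]), array([ 17.3, 101.3])) [378.6 111.3 115. ]
[84.9  0.9 78.1]
```

View pics/w17.png

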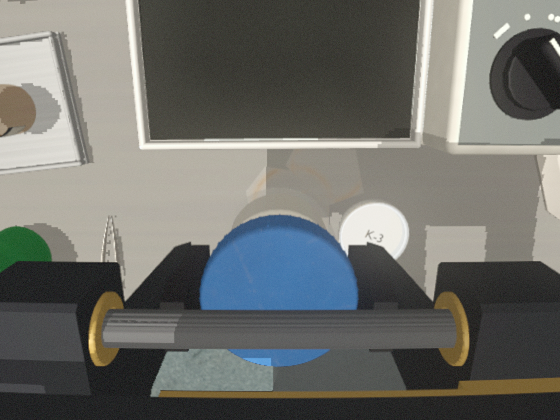

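Call:
{"op": "send_rows", "data": {"steps": [[30, 0, 0, 0, 0, 0, 1], [60, 1, 10, 0, 0, 0, 1], [85, 1, 25, 0, 0, 0, 1], [85, 1, 50, 0, 0, 0, 1], [85, 1, 65, 0, 0, 0, 1], [85, 1, 74, 0, 0, 0, 1], [85, 1, 77, 0, 0, 0, 1], [85, 1, 78, 0, 0, 0, 1], [85, 1, 78, 0, 0, 0, 1]]}}

```text
time_s: 28.82
eef_pos: [549.5, 111.2, 91.1]
tcp_rot: [1.0, 0.002, 0.001, -0.0]
force: [0.2, -0.4, -2.2]
gripper_width: 0.663
```

Call:
{"op": "send_rows", "data": {"steps": [[0, 0, 1, 0, 0, 0, 1], [0, 0, 2, 0, 0, 0, 1], [0, 0, 2, 0, 0, 0, 1]]}}

```text
time_s: 29.07
eef_pos: [550.1, 111.6, 89.8]
tcp_rot: [1.0, 0.003, 0.001, 0.0]
force: [-2.2, 0.1, 4.7]
gripper_width: 0.661
```

Contact; release, rise and check everything from above.

Call:
{"op": "send_rows", "data": {"steps": [[0, 0, 0, 0, 0, 0, 0.3], [0, 0, 0, 0, 0, 0, 0.2], [0, 0, -5, 0, 0, 0, 0.1], [0, 0, -40, 0, 0, 0, 0], [0, 0, -80, 0, 0, 0, 0], [0, 0, -120, 0, 0, 0, 0], [0, 30, -160, 0, 0, 0, 0], [0, 60, -185, 0, 0, 0, 0], [0, 90, -210, 0, 0, 0, 0], [0, 90, -235, 0, 0, 0, 0], [0, 90, -235, 0, 0, 0, 0], [0, 90, -235, 0, 0, 0, 0]]}}

```text
time_s: 30.07
eef_pos: [550.7, 21.0, 325.4]
tcp_rot: [1.0, 0.002, 0.002, 0.0]
force: [-0.6, 0.4, 0.1]
gripper_width: 1.005
```

```bash
python3 - <<'E'
from h import *
s=st();m,b=look('wrist','w18');look('scene','s18');look('top','t18')
for o in lids(b): 
    p=plane(m,o[:2],115)[0];d=p-[591,112.3,115];print(o,p.round(1),'shaker',round(d[0]+.012*d[1],1),round(d[1]-.012*d[0],1))
E
```

```text
t 30.07 p [550.7  21.  325.4] x [1.     0.0038 0.0043] y [ 3.8e-03 -1.0e+00  6.0e-04] z [ 4.3e-03 -6.0e-04 -1.0e+00] w 1.005 F [-0.6  0.4  0.1]
(131.1, 85.8, 34.1, array([129.8,  87.1]), array([61.6, 67.1])) [628.5 156.6 115. ] shaker 38.0 43.9
(185.6, 170.8, 30.9, array([185.7, 170.6]), array([58.3, 61.1])) [548.6 110.7 115. ] shaker -42.4 -1.1
(229.5, 83.5, 33.0, array([229.5,  83.3]), array([62.2, 65.2])) [630.   65.5 115. ] shaker 38.5 -47.3
```

View pics/w18.png

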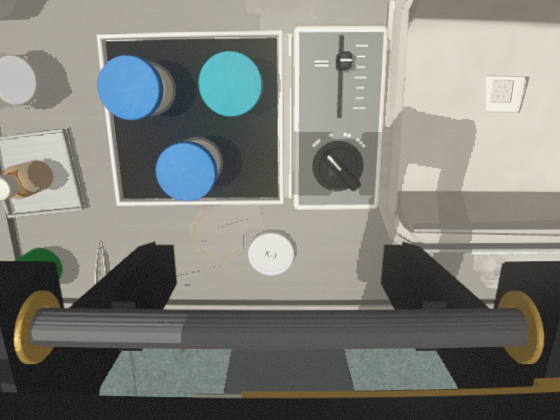

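View pics/s18.png

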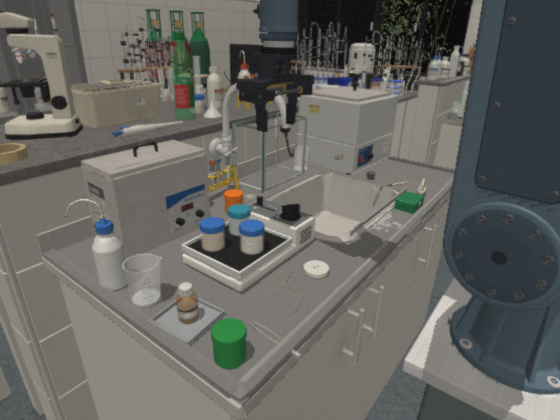

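View pics/t18.png

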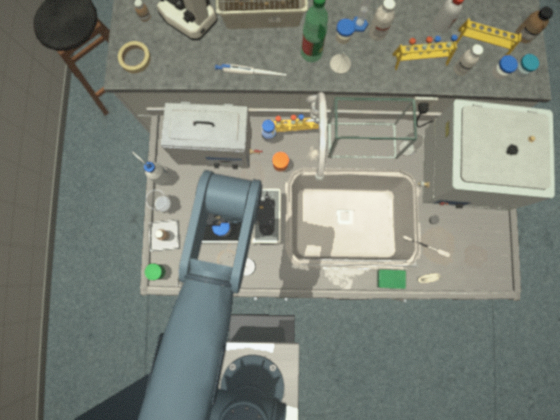

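Call:
{"op": "send_rows", "data": {"steps": [[-5, 40, 10, 0, 0, -7, 0], [-5, 63, 20, 0, 0, -14, 0], [-5, 63, 40, 0, 0, -21, 0], [-5, 63, 70, 0, 0, -28, 0], [-5, 63, 105, 0, 0, -35, 0], [-5, 63, 140, 0, 0, -42, 0], [-5, 63, 175, 0, 0, -43.3, 0], [-5, 63, 190, 0, 0, -43.3, 0], [-5, 63, 190, 0, 0, -43.3, 0], [-5, 63, 190, 0, 0, -43.3, 0]]}}

```text
time_s: 31.05
eef_pos: [543.8, -40.5, 131.5]
tcp_rot: [0.928, 0.372, -0.002, -0.001]
force: [0.7, -0.2, 0.9]
gripper_width: 1.003
```

```bash
python3 - <<'E'
from h import *
s=st();m,b=look('wrist','w19')
print(tool(*(np.array([546.4,-42,94.5])-s['eef_pos'])).round(1))
E
```

```text
t 31.05 p [543.8 -40.5 131.5] x [ 0.7239  0.6899 -0.002 ] y [ 0.6899 -0.7239 -0.0037] z [-0.004   0.0013 -1.    ] w 1.003 F [ 0.7 -0.2  0.9]
[ 0.8  2.9 37. ]
```

View pics/w19.png

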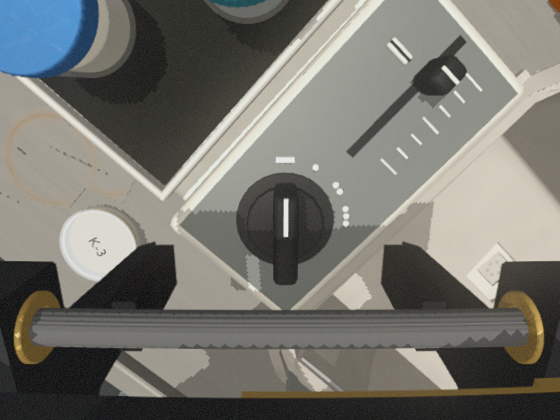

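Call:
{"op": "send_rows", "data": {"steps": [[1, 3, 15, 0, 0, 0, 0], [1, 3, 30, 0, 0, 0, 0.3], [1, 3, 37, 0, 0, 0, 0.6], [1, 3, 37, 0, 0, 0, 1], [1, 3, 37, 0, 0, 0, 1], [1, 3, 37, 0, 0, 0, 1], [1, 3, 37, 0, 0, 0, 1], [1, 3, 37, 0, 0, 0, 1], [1, 3, 37, 0, 0, 0, 1], [1, 3, 37, 0, 0, 0, 1], [1, 3, 37, 0, 0, 0, 1], [1, 3, 37, 0, 0, 0, 1], [1, 3, 37, 0, 0, 0, 1], [1, 3, 37, 0, 0, 0, 1], [1, 3, 37, 0, 0, 0, 1], [1, 3, 37, 0, 0, 0, 1], [1, 3, 37, 0, 0, 0, 1], [1, 3, 37, 0, 0, 0, 1]], "force": 15}}

```text
time_s: 32.6
eef_pos: [547.0, -42.0, 96.2]
tcp_rot: [0.929, 0.371, -0.001, -0.001]
force: [-4.9, 3.8, 5.3]
gripper_width: 0.135
```

```bash
python3 - <<'E'
from h import *
m,b=look('scene','s20')
cv2.imwrite('pics/s20c.png',cv2.resize(b[180:350,110:350],None,fx=3,fy=3))
E
```

```text
(no output)
```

View pics/s20c.png

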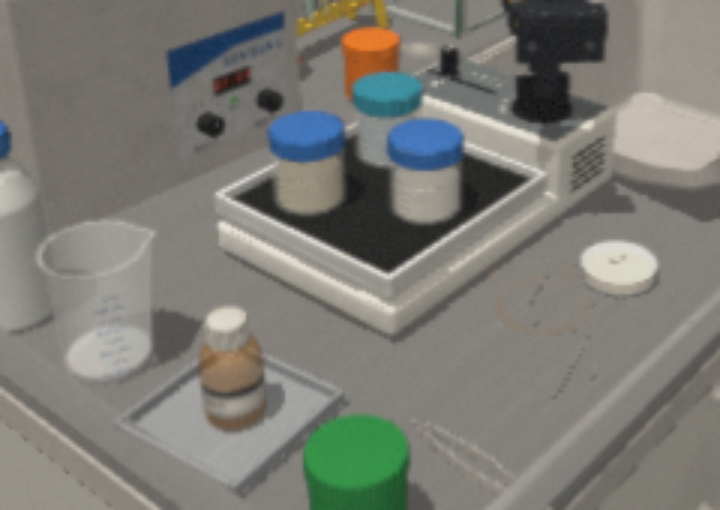

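Call:
{"op": "send_rows", "data": {"steps": [[0, 0, 0, 0, 0, 6, 1], [0, 0, 0, 0, 0, 12, 1], [0, 0, 0, 0, 0, 18, 1], [0, 0, 0, 0, 0, 24, 1], [0, 0, 0, 0, 0, 30, 1], [0, 0, 0, 0, 0, 36, 1], [0, 0, 0, 0, 0, 42, 1], [0, 0, 0, 0, 0, 48, 1], [0, 0, 0, 0, 0, 53, 1], [0, 0, 0, 0, 0, 57, 1], [0, 0, 0, 0, 0, 57.2, 1], [0, 0, 0, 0, 0, 57.2, 1], [0, 0, 0, 0, 0, 57.2, 1], [0, 0, 0, 0, 0, 57.2, 1]]}}

```text
time_s: 33.82
eef_pos: [546.6, -41.4, 96.0]
tcp_rot: [0.993, -0.118, -0.002, -0.001]
force: [-4.4, 7.1, 5.1]
gripper_width: 0.132
```

Call:
{"op": "send_rows", "data": {"steps": [[0, 0, 0, 0, 0, 0, 0.6], [0, 0, 0, 0, 0, 0, 0.5], [0, 0, 0, 0, 0, 0, 0.4], [0, 0, 0, 0, 0, 0, 0.2], [0, 0, -40, 0, 0, 0, 0], [0, 0, -80, 0, 0, 0, 0], [0, 0, -120, 0, 0, 0, 0], [0, 0, -160, 0, 0, 0, 0], [0, 0, -200, 0, 0, 0, 0], [0, 0, -230, 0, 0, -7, 0], [0, 0, -230, 0, 0, -13, 0], [0, 0, -230, 0, 0, -13, 0], [0, 0, -230, 0, 0, -13, 0]]}}

```text
time_s: 34.9
eef_pos: [547.7, -43.0, 325.8]
tcp_rot: [1.0, -0.007, -0.0, -0.0]
force: [-0.6, -0.8, -0.3]
gripper_width: 0.999
```

```bash
python3 - <<'E'
from h import *
s=st();m,b=look('wrist','w21');m2,c=look('scene','s21')
cv2.imwrite('pics/s21c.png',cv2.resize(c[180:350,110:350],None,fx=3,fy=3))
for o in lids(b): 
    p=plane(m,o[:2],115)[0];d=p-[591,112.3,115];print(o,'shaker',round(d[0]+.012*d[1],1),round(d[1]-.012*d[0],1))
cv2.imwrite('pics/c21.png',cv2.resize(b[0:230,215:345],None,fx=2.6,fy=2.6,interpolation=cv2.INTER_CUBIC))
E
```

```text
t 34.9 p [547.7 -43.  325.8] x [ 9.999e-01 -1.420e-02 -5.000e-04] y [-1.420e-02 -9.999e-01 -1.000e-04] z [-5.e-04  1.e-04 -1.e+00] w 0.999 F [-0.6 -0.8 -0.3]
(62.0, 88.0, 34.7, array([62.4, 87.5]), array([60.5, 68.5])) shaker 36.4 44.5
(121.5, 169.5, 31.7, array([121.6, 169.1]), array([57.9, 62.2])) shaker -42.5 -1.8
(159.3, 81.3, 33.8, array([159.3,  81.4]), array([62.1, 66.8])) shaker 38.6 -48.0
```

View pics/w21.png

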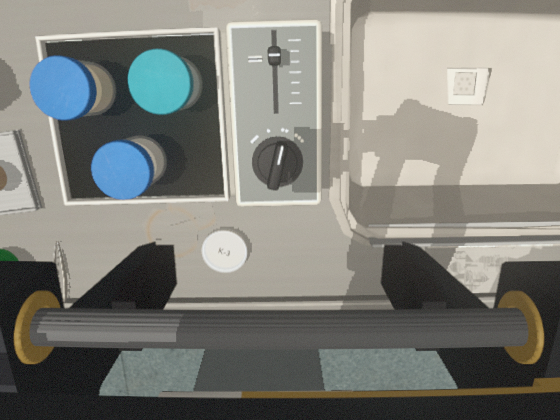

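View pics/c21.png

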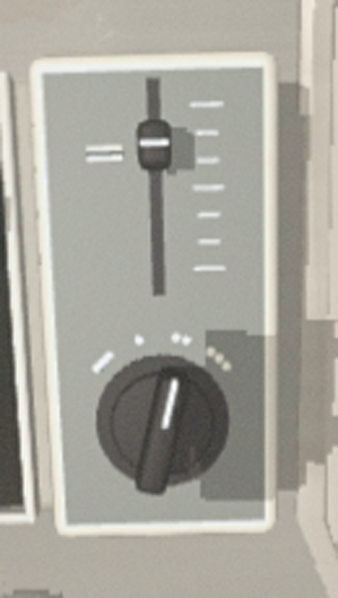

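View pics/s21c.png

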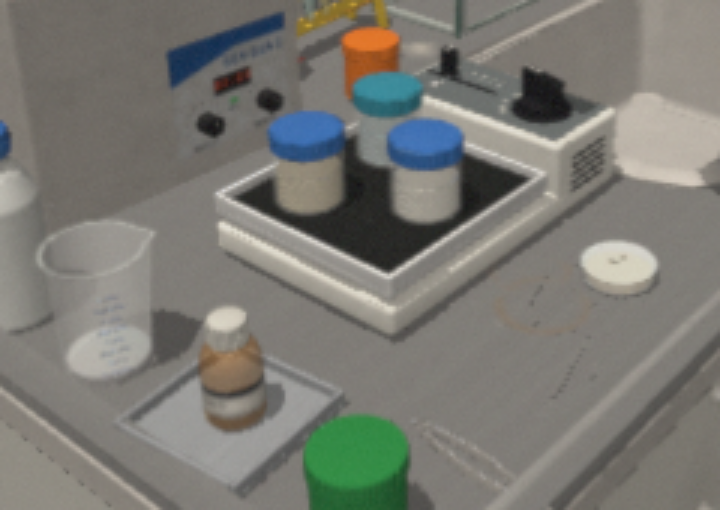

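```bash
python3 - <<'E'
from h import *
m,b=load('w21')
c=lambda u,v:(215+(u+.5)/2.6-.5,(v+.5)/2.6-.5)
t=plane(m,c(104,154),81)[0];s=plane(m,c(153,142),108)[0];print('dx',(s-t)@np.array([1,.012,0]))
P=plane(m,[c(175,380),c(167,428)],113);d=P[0]-P[1];print('sel',.75+.012-np.arctan2(d[1],d[0]))
E
```

```text
dx 1.2945306783471315
sel 0.9396236743677117
```

```bash
python3 - <<'E'
from h import *
env.finish_job();st()
E
```

```text
the job is handed in; nothing more can be done
the job is handed in; nothing more can be done
```

The shaker is reloaded and I handed the job in at about 35 s of the 210 s allowed. No verdict was reported.

**What I did, in order:**
- Turned the selector to stop.
- Moved the slider level with the set tab.
- Stood the bottle in the steel tray.
- Stood the three jars found on the worktop (two blue lids, one teal) on the platform.
- Turned the selector to two dots.

I left the green and orange look-alikes alone. I also left a narrower blue-capped container at the back of the worktop, judged a bottle from one overhead picture because its cap is about 40 mm against 59 mm for a jar lid.

**Last checks, from the pictures just before hand-in:**

| Item | Measured | Needed |
|---|---|---|
| Selector | about 0.94 rad | 0.85 to 1.15 |
| Slider from tab | 0.7 mm and 1.3 mm in two views | within 4 mm |
| Jar 1 (platform x, y) | 36, 45 mm | within 70, 75 mm |
| Jar 2 (platform x, y) | 39, −48 mm | within 70, 75 mm |
| Jar 3 (platform x, y) | −42, −2 mm | within 70, 75 mm |

- **Bottle:** it looked upright in the tray. I released it within about 1 mm of the tray centre I had measured, but did not measure it again afterwards.
- **Other things on the bench:** they looked unmoved in the pictures.

**What went wrong or disagreed:**
- **First selector grip:** it closed on the knob's round base, so I raised the gripper 8 mm and gripped again.
- **Jar lid heights:** two views gave 60 to 62 mm, against 65 mm in the text.
- **Bottle cap height:** a first rough measurement gave 118 mm. A second gave 126 mm, close to the expected 128 mm.

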